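Lock the rotor cradle for transport

ROBOT

A 6-joint arm with a two-finger parallel gripper is mounted at the origin on the work surface. World frame = base frame: x ahead of the robot, y to its left, z up, the work surface at z = 0. Lengths are in m, angles in degrees, forces in N, time in s.
With the tool pointing down it reaches from about 0.3 to 0.75 m from the base axis. Payload 8.5 kg.
Tool frame: the origin (TCP) lies at the very end of the fingers, on their centre line; the grasp point (between the pads) lies 19 mm behind it; z points along the fingers, y is the direction in which the jaws open and shut (so a half turn about z gives the same grasp; the last joint's range is limited). The gripper opens to 85 mm and grips with 20 to 120 N. Pads are 22 mm wide; open, the fingers measure 114 mm over their backs; the gripper's body (76 mm by 85 mm) begins 54 mm behind the grasp point. The pads swing forward as they close: fully open they stand 13 mm farther back than shut.
Start: joints at [-88.94, 21.807, 74.336, -0, 83.858, -12.336], TCP at [0.127, -0.535, 0.231] pointing down, gripper open.
Joint ranges: [-178.18, 178.18], [-50.72, 133.34], [12.68, 142.11], [-81.47, 261.47], [9.98, 163.14], [-165.26, 165.26]. Speed limits (degrees/s): [136.94, 136.94, 180, 180, 180, 180].

INTERFACE

Orientations are given as a 3x3 rotation matrix whose columns are the frame's x, y, z axes.
In Python, from rig import observe, get_image, calibration, close_job gives the robot as it stands.
- The arm moves only by the tool servo_tool, never from a script. Its argument "commands" is a list of rows, each an object with "delta_rot": the turn, a rotation vector about the world's x, y, z in units of 6 degrees (1.0 is 6 degrees), a list of three; "travel": the shift along the world's x, y, z in units of 30 mm (1.0 is 30 mm), a list of three; "fingers": the closure in counts, from 0 (fully open) to 255 (shut). A call has 1 to 8 rows; each row shifts and turns the pose as measured when the row begins; what a row does not reach is not made up. A row lasts 1/10 s, in which the tool goes at most 50 mm and 8.59 degrees, less where a joint would pass 70% of its speed; a pose out of reach is approached as far as the arm can. A call is refused whole if a number of a shift passes 1 or a number of a turn 1, either way. A call with a gripper value outside its range is refused whole. The fingers move at their own pace and stop on an object; "squeeze" is the grip in N (left out, the last holds). Time passes only in rows, so rows that do not move let the fingers close. It gives the time, the measured TCP pose, the force and the opening at its end, in the units of the state.
- observe(): the state, without advancing time (a new reading comes with each control period).
- get_image(name): name is "side" or "top" or "wrist"; returns the picture (480x640x3 uint8, red, green, blue); there is no depth.
- calibration(name): a dict with "camera_matrix" (3x3 intrinsics, pixels), "distortion" ([k1, k2, p1, p2, k3] as OpenCV has them; the pictures are not rectified), "position" and "rotation" of the camera in the world; the wrist camera has in their place "hand_eye" (4x4, takes a point from camera to tool coordinates, whose origin is the TCP and whose axes are the flange's). Camera axes: x right, y down, z forward; pixel columns grow to the right and rows downward; lengths in m; the calibration is good to about 2 mm. A picture is of the moment at which its call begins: read the wrist's pose just before it. calibration takes no time and is no camera call.
- close_job(): hands the job in, once; it reports no verdict.
The state is a dict: "time_s": time; "q": joint angles; "qvel": joint speeds; "joint_efforts": joint torques, N m; "position": TCP position; "tool_rot": TCP orientation; "ft_force": force on the tool from outside, world axes, zero at the start; "wrist_torque": the same for the moment, N m; "grip_width": finger opening in m.
Only numpy, scipy, OpenCV 4.12 (cv2) and the standard library are available. Lean on these libraries where they do the work, as an engineer would, in place of code of your own. Each camera call takes 0.05 s, during which the arm holds its last target.

TASK

Lock the rotor cradle for transport: with the hooked rod, draw the shoot bolt under the clear cover all the way forward to its stop, then push the red T-handled pin fully home through the bolt, then flip its sprung yellow ring over so that it lies round the pin's end. Do not touch the bolt or its knob with the gripper, leave the other things on the bench where they stand, and finish with the hooked rod lying flat on its rubber mat.

Things in the scene. Friction and masses are not known exactly. Their poses are not given: they have to be found in the camera images.
- cradle: Fixed white base plate carrying rotor, bolt, pin and cover. Origin on the bench below the crossing of bolt and pin axes, z up, +x from the open front in under the cover along the bolt, +y to the pin's T-handle side. All cradle figures are in this frame, mm: plate x -105 to 245, y -90 to 155, top z 12.
- keeper (a point): Crossing of the bolt axis (along cradle x) and pin axis (along cradle y), 34 mm above the bench, axes as the cradle's. Two steel cheeks hold the pin here: cradle x -11 to 11, y -26 to -14 and 14 to 26, top z 48.
- cover_mouth (a point): Middle of the lower edge of the clear cover's open front: cradle 70, -22, 12 mm. Cover spans cradle x 70 to 235, y -90 to 155; top sheet z 105 to 110. Shut at sides and back, and in front for y 36 to 155; in front open for y -81 to 36, full height. Inside, y -80 to 30 is free but for the bolt (top z 41), its knob and two guides (x 68 to 82, |y| 13 to 21, top z 42).
- rotor_top (a point): Top of the red rotor's hub under the cover. The rotor is a disc 112 mm across, top of its hub here at cradle 152, 92, 76 mm; fixed.
- bolt (a joint): Steel shoot bolt, slides along the cradle's x; value in m: 0 = fully forward (home, at its stop, its cross hole in line with the pin), positive = drawn back under the cover; friction about 2 N, stays where it is left. The pin cannot pass the bolt unless it is within about 4 mm of home.
- bolt_knob (a point): Foot of the upright blue round knob on the bolt under the cover, on the knob's axis; knob 16 mm diameter, 46 mm tall; the point is at cradle x = 105 mm + bolt value, y = 0, z = 41 mm (so the knob spans z 41 to 87). Axes as the cradle's.
- pin (a joint): T-handled pin, slides along the cradle's y; value in m: 0 = fully home, positive = standing out to +y; friction about 3 N, stays where it is left, stops at 0.
- pin_head (a point): Centre of the pin's red head, on the pin axis: cradle x 0, y = 36 mm + pin value, z 34; axes as the cradle's. A round red T-bar, 14 mm diameter, runs through it along cradle x from -90 to +30 mm: the surface to push on, its outer side 7 mm to +y. The head block is 24 mm along x, 12 along y, and reaches 31 mm above the axis. The steel shank, 12 mm thick, reaches 82 mm to -y.
- t_bar_end (a point): Front end of the red T-bar, on its axis, 90 mm from pin_head towards -x of the cradle. Axes as the cradle's.
- ring (a joint): Sprung yellow ring hinged on the pin's head, axis along cradle x; rad: 0 = folded back at its stop to +y, rising outwards 18 degrees above level (its start); 3.1 = flipped over, lying round the pin's end (15 degrees below level, to -y). It swings over the top; an over-centre spring holds it at either end (at most about 2 N at the ring's end) and snaps it over beyond the middle, 1.55.
- ring_hinge (a point): Point on the ring's hinge axis, in the pin's middle plane, 24 mm above point pin_head. Axes as the cradle's.
- ring_end (a point): Middle of the ring's far end bar, 91 mm from the hinge axis. The ring is a flat loop of 6 mm wire, 54 mm wide outside at most, its end bar straight for 20 mm.
- rod: Loose hooked rod, 0.1 to 0.15 kg: orange handle 75 x 18 x 26 mm (x, y, z); from it a steel rod 8 mm thick runs along +x, 13 mm above the handle's underside, to 157 mm from the handle's middle, where it turns square to +y for 32 mm, level: the hook. Origin at the centre of the handle's underside, z up as it lies; it balances about 27 mm forward of it.
- rod_hook (a point): Centre of the hook's free end: 157, 32, 13 mm from the rod's origin in the rod's frame; the end is rounded and reaches 4 mm beyond it.
- mat: Fixed black rubber mat 260 x 130 x 3 mm (x, y, z) on the bench, where the rod lies at the start; origin at the centre of its underside.
- bottle: Amber bottle, 64 mm diameter, 155 mm tall, loose; origin at the centre of its underside. Leave it alone.
- beaker: Glass beaker, 72 mm diameter, 90 mm tall, loose; origin at the centre of its underside. Leave it alone.
- jar: White jar with blue cap, 60 mm diameter, 85 mm tall, loose; origin at the centre of its underside. Leave it alone.
- tube_rack: Blue tube rack 90 x 140 mm, 71 mm tall with its tubes, loose; origin at the centre of its underside. Leave it alone.
- tip_box: Orange tip box with clear lid 87 x 122 mm, 71 mm tall, loose; origin at the centre of its underside. Leave it alone.
- spare_rotor: Red spare rotor disc, 120 mm diameter, 30 mm tall, loose; origin at the centre of its underside. Leave it alone.
There are look-alikes about, which are no part of the job. There is more than one size of the rod; the job needs the smaller.

How it is judged:
By the outcome, as a careful person would: the job done as asked, in the order asked, and still so for the second after the job is handed in, with the robot touching nothing.
It also fails if it takes over 72 s, if anything falls off the work surface, if the arm or the gripper's body presses on something with over 40 N, if the wrist force passes 120 N, or if a joint passes its speed limit or range.

## Working session

There is one attempt and no reset: what is moved stays moved. The work goes in short steps, Python scripts to look and compute and a tool call to move; the robot and the scene stay as the last step left them, time stands still between calls to the robot, and variables do not carry over. Pictures are saved under pics/ and viewed, and the job is handed in when it is done.

Besides the shell and the picture viewer there is one more tool, called after ">>>" in YAML: its name, and indented under it one key for each argument. servo_tool: Moves the arm, as the interface text tells. Its arguments: {"type":"object","properties":{"commands":{"type":"array","items":{"type":"object","properties":{"delta_rot":{"type":"array","items":{"type":"number"}},"travel":{"type":"array","items":{"type":"number"}},"fingers":{"type":"number"}}}},"squeeze":{"type":"number"}},"required":["commands"]}

```bash
ls; mkdir -p pics; python3 - <<'E'
from rig import observe,get_image,calibration
import cv2
s=observe();print(s)
for n in ["side","top","wrist"]:
    c=calibration(n);print(n,c)
    cv2.imwrite(f"pics/{n}0.png",get_image(n)[:,:,::-1])
E
```

```text
pics
{'time_s': 0.0, 'q': array([-8.89390933e+01,  2.18398671e+01,  7.43857224e+01,  5.03982719e-05,
        8.38583805e+01, -1.23362906e+01]), 'qvel': array([-0.04384412, -0.00041304, -0.03024593,  0.00318045, -0.00798022,
        0.0039784 ]), 'joint_efforts': array([ 1.62323697e-03, -4.48458695e+01, -2.31280535e+01, -1.31484830e-04,
        4.66344340e-03,  1.14839168e-05]), 'position': array([ 0.12742264, -0.53472517,  0.23071661]), 'tool_rot': array([[ 9.72787239e-01,  2.31700208e-01, -2.62606546e-05],
       [ 2.31699997e-01, -9.72786186e-01,  1.46531696e-03],
       [ 3.13968243e-04, -1.43152624e-03, -9.99998926e-01]]), 'ft_force': array([ 0.16213554,  0.46526807, -0.36026161]), 'wrist_torque': array([ 0.03422468, -0.00480838,  0.01704285]), 'grip_width': 0.08529988775052946}
side {'camera_matrix': array([[496.66723172,   0.        , 318.12520236],
       [  0.        , 496.66723172, 249.7730088 ],
       [  0.        ,   0.        ,   1.        ]]), 'distortion': array([0.02829987, 0.        , 0.        , 0.        , 0.        ]), 'position': array([0.12236608, 0.74679391, 0.
[... 568 characters left out ...]
8, -0.00357632, -0.00434134],
       [ 0.0048531 , -0.15841917, -0.98736002]])}
wrist {'camera_matrix': array([[414.04521558,   0.        , 320.55408561],
       [  0.        , 414.04521558, 240.48003916],
       [  0.        ,   0.        ,   1.        ]]), 'distortion': array([-0.07345249,  0.        ,  0.        ,  0.        ,  0.        ]), 'hand_eye': array([[ 1.29237820e-03, -9.58003841e-01, -2.86752455e-01,
         7.26531924e-02],
       [ 9.99999030e-01,  1.38681523e-03, -1.26232123e-04,
        -1.66396353e-04],
       [ 5.18603531e-04, -2.86752014e-01,  9.58004704e-01,
        -1.42535729e-01],
       [ 0.00000000e+00,  0.00000000e+00,  0.00000000e+00,
         1.00000000e+00]])}
```

View pics/top0.png

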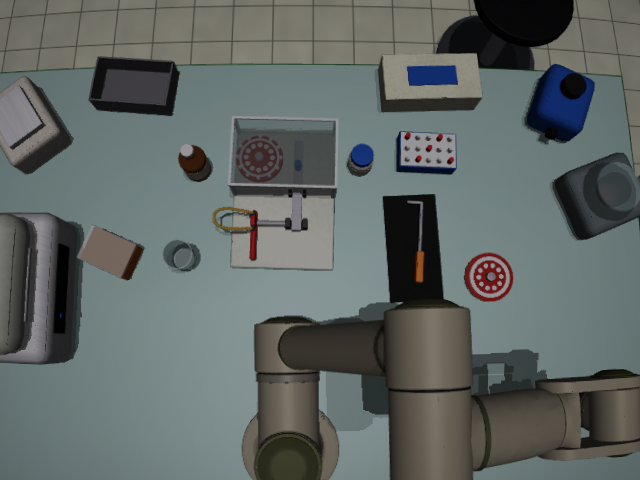

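View pics/side0.png

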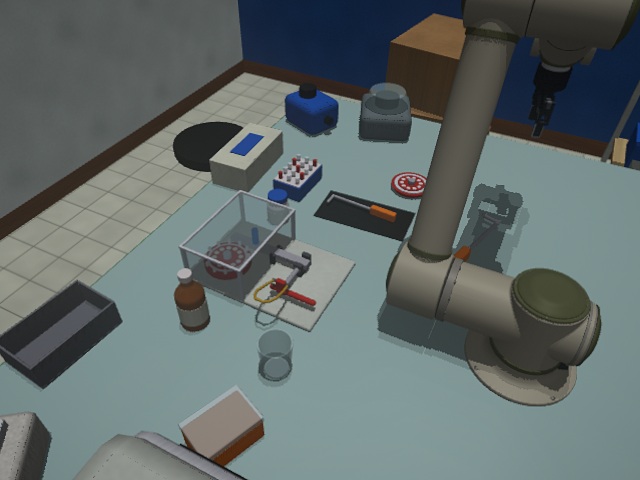

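View pics/wrist0.png

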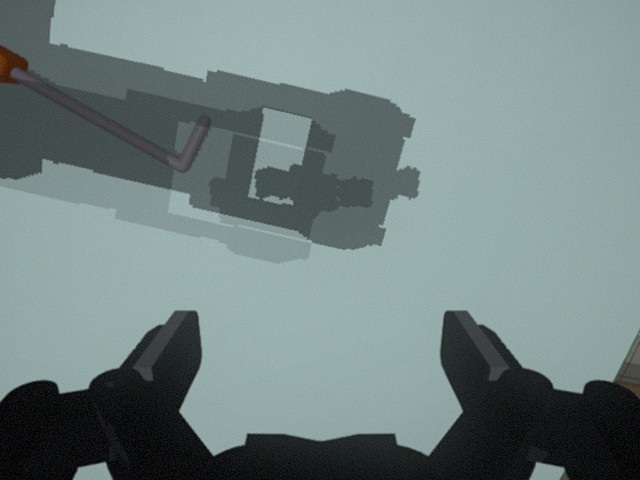

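```bash
cat > h.py <<'E'
import numpy as np,cv2
from rig import observe,get_image,calibration
def ray(n,uv,st=None):
    c=calibration(n);K=c["camera_matrix"];d=c["distortion"]
    p=cv2.undistortPoints(np.array(uv,float).reshape(-1,1,2),K,d).reshape(-1,2)
    v=np.c_[p,np.ones(len(p))]
    if n=="wrist":
        H=c["hand_eye"];R=st["tool_rot"]@H[:3,:3];t=st["tool_rot"]@H[:3,3]+st["position"]
    else: R=c["rotation"];t=c["position"]
    return t,v@R.T
def atz(n,uv,z,st=None):
    t,v=ray(n,uv,st);z=np.asarray(z)
    return t+v*((z-t[2])/v[:,2])[:,None]
def proj(n,P,st=None):
    c=calibration(n);K=c["camera_matrix"];d=c["distortion"]
    if n=="wrist":
        H=c["hand_eye"];R=st["tool_rot"]@H[:3,:3];t=st["tool_rot"]@H[:3,3]+st["position"]
    else: R=c["rotation"];t=c["position"]
    return cv2.projectPoints(np.array(P,float).reshape(-1,3),cv2.Rodrigues(R.T)[0],-R.T@t,K,d)[0].reshape(-1,2)
def tri(l):
    A=np.zeros((3,3));b=np.zeros(3)
    for n,uv,st in l:
        t,v=ray(n,[uv],st);v=v[0]/np.linalg.norm(v[0]);M=np.eye(3)-np.outer(v,v);A+=M;b+=M@t
    X=np.linalg.solve(A,b);return X,[proj(n,X,st)[0]-uv for n,uv,st in l]
def crop(img,x0,y0,x1,y1,s,name):
    cv2.imwrite("pics/"+name,cv2.resize(img[y0:y1,x0:x1,::-1],None,fx=s,fy=s,interpolation=cv2.INTER_CUBIC))
E
python3 - <<'E'
import cv2
from h import *
t=cv2.imread("pics/top0.png")[:,:,::-1];s=cv2.imread("pics/side0.png")[:,:,::-1]
crop(t,205,110,345,275,3.6,"c1.png");crop(t,375,190,525,310,5,"c2.png");crop(s,170,180,420,340,3.2,"c3.png")
E
```

```text
(no output)
```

View pics/c1.png

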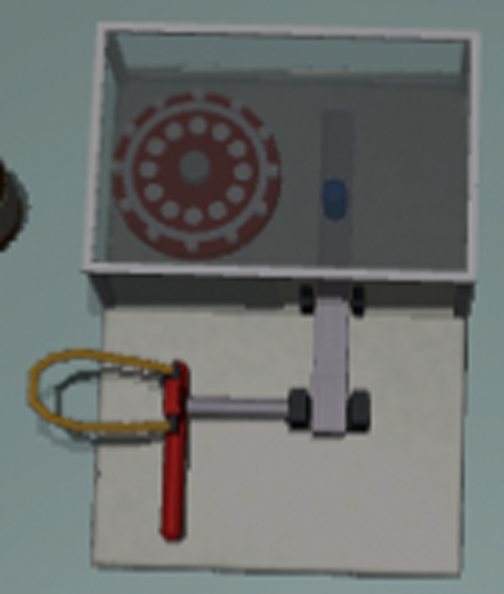

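View pics/c2.png

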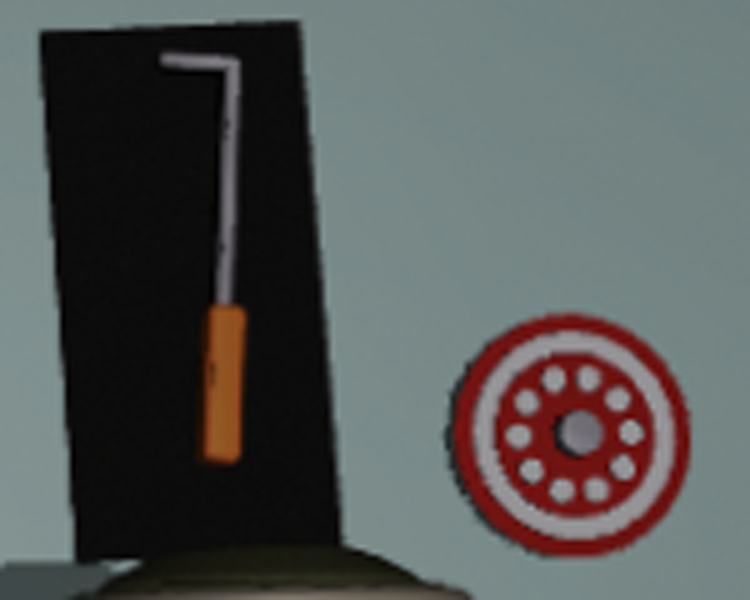

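View pics/c3.png

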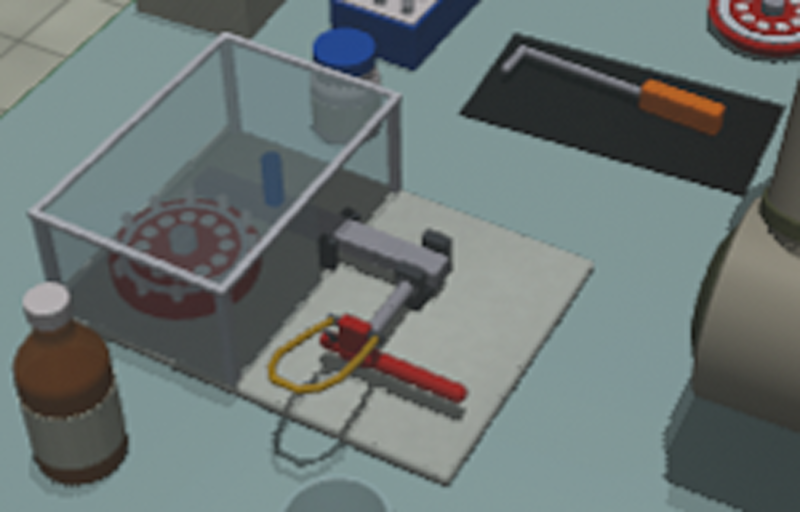

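```bash
python3 - <<'E'
from h import *
from scipy.optimize import least_squares
def f(p,s,o): return (np.array(p)+.5)/s-.5+np.array(o)
px=f([(92,566),(460,575),(97,23),(479,35),(88,270),(472,278)],3.6,(205,110))
C=np.array([(-105,155,12),(-105,-90,12),(235,155,110),(235,-90,110),(70,155,110),(70,-90,110)])/1e3
sx=f([(590,262),(447,484),(225,34),(400,95),(33,213),(222,290)],3.2,(170,180))
CS=np.array([(-105,-90,12),(-105,155,12),(235,-90,110),(70,-90,110),(235,155,110),(70,155,110)])/1e3
def T(p,C):
    c,s=np.cos(p[2]),np.sin(p[2]);return C@np.array([[c,-s,0],[s,c,0],[0,0,1]]).T+[p[0],p[1],0]
r=least_squares(lambda p:np.r_[(proj("top",T(p,C))-px).ravel(),(proj("side",T(p,CS))-sx).ravel()],[.5,.05,0])
print(r.x,np.degrees(r.x[2]));print(r.fun.reshape(-1,2).round(1))
np.save("cradle.npy",r.x)
# bolt, pin
k=f([(335,200)],3.6,(205,110)); 
# knob top centre approx (338,186)
def inv(P): 
    p=r.x;c,s=np.cos(p[2]),np.sin(p[2]);d=P-[p[0],p[1],0];return d@np.array([[c,-s,0],[s,c,0],[0,0,1]])
print("knobtop",inv(atz("top",f([(336,186)],3.6,(205,110)),.087))*1e3)
print("side knob top/bot",inv(atz("side",f([(271,155),(272,203)],3.2,(170,180)),[.087,.041]))*1e3)
print("bolt end",inv(atz("top",f([(329,434)],3.6,(205,110)),.041))*1e3)
print("tbar end,",inv(atz("top",f([(173,538),(180,367)],3.6,(205,110)),.034))*1e3)
print("ring end",inv(atz("top",f([(32,390)],3.6,(205,110)),.058+.028))*1e3)
q=f([(162,58),(236,62),(229,305),(222,462)],5,(375,190))
Q=atz("top",q,[.016,.016,.028,.028]);print("rod",Q,np.linalg.norm(Q[0]-Q[1]),np.linalg.norm(Q[1]-(Q[2]+Q[3])/2))
sq=f([(505,70),(521,48),(642,90),(722,118)],3.2,(170,180))
S=atz("side",sq,[.016,.016,.025,.025]);print(S)
E
```

```text
[ 0.5255044  -0.0121924  -0.02504493] -1.4349685614236
[[-0.3  0.2]
 [ 0.7  0.7]
 [ 0.8  0.3]
 [ 0.3 -0.4]
 [-0.7  0.3]
 [ 0.9  0.9]
 [ 1.4 -0.3]
 [-0.4 -0.9]
 [-0.7 -0. ]
 [-0.3  0.2]
 [-1.8  0.2]
 [-0.6  1.1]]
knobtop [[136.82229492  -0.21984421  87.        ]]
side knob top/bot [[134.48147661  -4.027947    87.        ]
 [134.19938682   0.85822721  41.        ]]
bolt end [[-17.04524621   0.10817803  41.        ]]
tbar end, [[-87.31808858  99.49792447  34.        ]
 [ 26.37236093  99.79964031  34.        ]]
ring end [[ -2.35227291 188.47696165  86.        ]]
rod [[ 0.58580734 -0.27930132  0.016     ]
 [ 0.58414169 -0.31556155  0.016     ]
 [ 0.46306754 -0.30626726  0.028     ]
 [ 0.38836885 -0.30108008  0.028     ]] 0.03629846654155574 0.15932144866174525
[[ 0.58368042 -0.28257019  0.016     ]
 [ 0.58477425 -0.31859299  0.016     ]
 [ 0.46066567 -0.30180476  0.025     ]
 [ 0.38538884 -0.29780508  0.025     ]]
```

```bash
python3 - <<'E'
from h import *
s=observe()
Q=atz("wrist",[(206,118),(183,165),(22,72)],.013,s);print(Q,np.linalg.norm(Q[0]-Q[1]),np.linalg.norm(Q[2]-Q[1]))
crop(cv2.imread("pics/wrist0.png")[:,:,::-1],0,30,260,200,3,"c4.png")
# plan
R=np.array([[.196,-.0145]]);print(np.degrees(np.arctan2(-.0145,.196)))
E
```

```text
[[ 0.17553943 -0.42327899  0.013     ]
 [ 0.13187862 -0.41004243  0.013     ]
 [ 0.1796464  -0.25962143  0.013     ]] 0.045623159786173796 0.15782344558002773
-4.2310108694079815
```

View pics/c4.png

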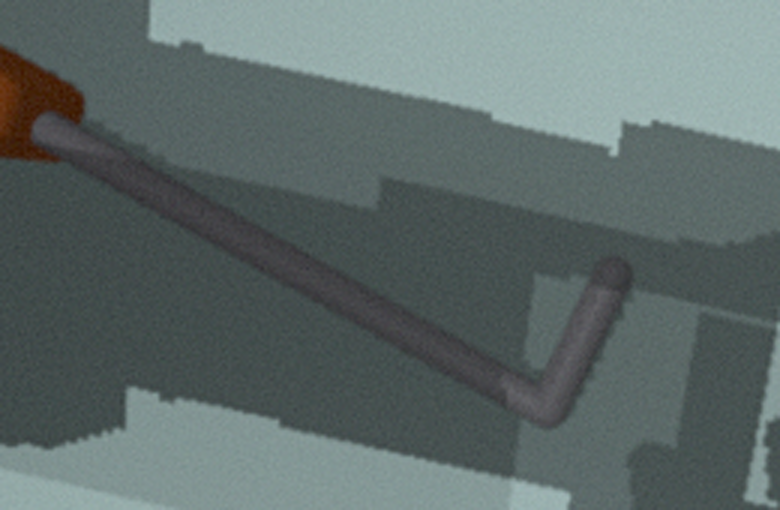

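>>> servo_tool:
  commands:
    - {"travel": [0.8, 0.6, 0], "delta_rot": [0, 0, -0.4], "fingers": 0}
    - {"travel": [0.8, 0.6, 0], "delta_rot": [0, 0, -0.4], "fingers": 0}
    - {"travel": [0.8, 0.6, 0], "delta_rot": [0, 0, -0.4], "fingers": 0}
    - {"travel": [0.8, 0.6, 0], "delta_rot": [0, 0, -0.4], "fingers": 0}
    - {"travel": [0.8, 0.6, 0], "delta_rot": [0, 0, -0.4], "fingers": 0}
    - {"travel": [0.8, 0.6, 0], "delta_rot": [0, 0, -0.4], "fingers": 0}
    - {"travel": [0.8, 0.6, 0], "delta_rot": [0, 0, -0.4], "fingers": 0}
    - {"travel": [0.8, 0.6, 0], "delta_rot": [0, 0, -0.4], "fingers": 0}
  squeeze: 60

```text
time_s: 0.95
position: [0.3227, -0.3861, 0.2284]
tool_rot: [[0.993, -0.121, -0.0], [-0.121, -0.993, 0.005], [-0.001, -0.005, -1.0]]
ft_force: [0.2, -0.5, 0.1]
grip_width: 0.0857
```

>>> servo_tool:
  commands:
    - {"travel": [0.8, 0.54, -0.7], "delta_rot": [0, 0, 0.1], "fingers": 60}
    - {"travel": [0.8, 0.54, -0.7], "delta_rot": [0, 0, 0.1], "fingers": 60}
    - {"travel": [0.8, 0.54, -0.7], "delta_rot": [0, 0, 0.1], "fingers": 60}
    - {"travel": [0.8, 0.54, -0.7], "delta_rot": [0, 0, 0.1], "fingers": 60}
    - {"travel": [0.75, 0.5, -0.7], "delta_rot": [0, 0, 0.05], "fingers": 60}
    - {"travel": [0, 0, 0], "fingers": 60}

```text
validation failed for argument at $.co...
```

```bash
python3 - <<'E'
from h import *
s=observe();print(s["position"],s["tool_rot"],s["grip_width"])
cv2.imwrite("pics/w1.png",get_image("wrist")[:,:,::-1])
E
```

```text
[ 0.32273342 -0.38606654  0.22838788] [[ 9.92702965e-01 -1.20584743e-01 -3.77224895e-04]
 [-1.20580923e-01 -9.92688555e-01  5.44744151e-03]
 [-1.03134517e-03 -5.36220522e-03 -9.99985091e-01]] 0.08567095508653345
```

View pics/w1.png

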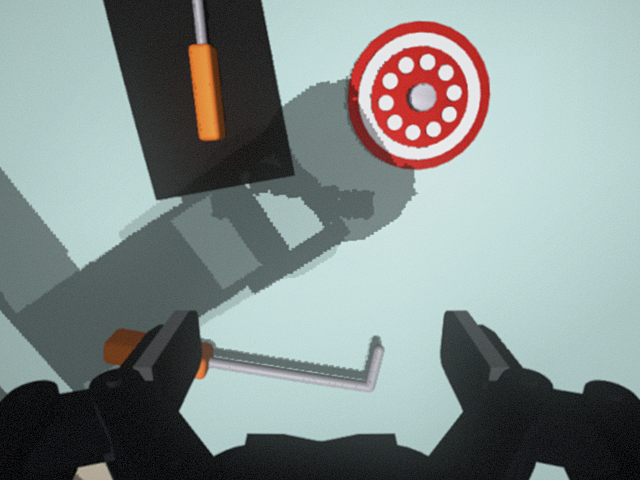

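```bash
python3 - <<'E'
from h import *
s=observe()
Q=atz("wrist",[(376,342),(371,386),(210,363),(107,345)],[.013,.013,.013,.02],s);print(Q,np.linalg.norm(Q[0]-Q[1]),np.linalg.norm(Q[2]-Q[1]),np.linalg.norm(Q[2]-Q[3]))
H=atz("wrist",[(202,43),(210,140)],.029,s);print(H)
E
```

```text
[[ 0.18183021 -0.41933523  0.013     ]
 [ 0.13143139 -0.41041494  0.013     ]
 [ 0.1764594  -0.25203092  0.013     ]
 [ 0.21080738 -0.15551108  0.02      ]] 0.0511821518460356 0.16466031998966746 0.10268817705988624
[[ 0.4646438  -0.3064792   0.029     ]
 [ 0.39106144 -0.29935408  0.029     ]]
```

>>> servo_tool:
  commands:
    - {"travel": [0.8, 0.54, -0.7], "delta_rot": [0, 0, 0.1], "fingers": 60}
    - {"travel": [0.8, 0.54, -0.7], "delta_rot": [0, 0, 0.1], "fingers": 60}
    - {"travel": [0.8, 0.54, -0.7], "delta_rot": [0, 0, 0.1], "fingers": 60}
    - {"travel": [0.8, 0.54, -0.7], "delta_rot": [0, 0, 0.1], "fingers": 60}
    - {"travel": [0.75, 0.5, -0.7], "delta_rot": [0, 0, 0.05], "fingers": 60}
    - {"travel": [0, 0, 0], "delta_rot": [0, 0, 0], "fingers": 60}

```text
time_s: 1.6
position: [0.4486, -0.299, 0.1194]
tool_rot: [[0.998, -0.07, 0.0], [-0.07, -0.998, 0.005], [0.0, -0.005, -1.0]]
ft_force: [0.3, -0.0, 0.1]
grip_width: 0.0649
```

```bash
python3 - <<'E'
from h import *
s=observe();print(s["position"],s["tool_rot"],s["grip_width"])
cv2.imwrite("pics/w2.png",get_image("wrist")[:,:,::-1])
E
```

```text
[ 0.44856289 -0.29898807  0.11940319] [[ 9.97550370e-01 -6.99507128e-02  3.97413717e-04]
 [-6.99518398e-02 -9.97535577e-01  5.43255193e-03]
 [ 1.64234418e-05 -5.44704401e-03 -9.99985165e-01]] 0.06490229411039428
```

View pics/w2.png

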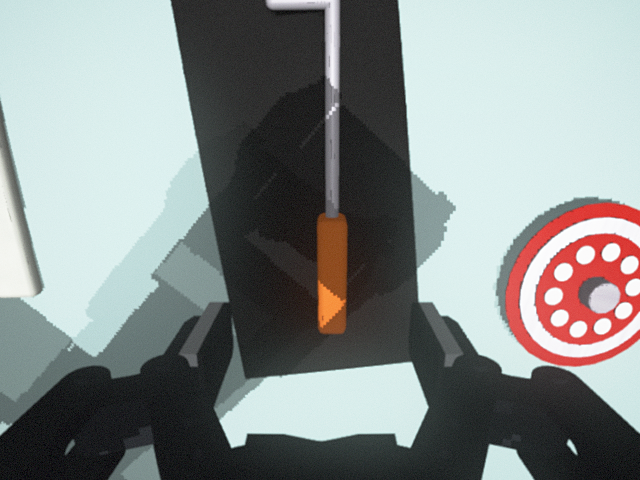

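```bash
python3 - <<'E'
from h import *
s=observe()
print(atz("wrist",[(332,215),(332,333),(332,8),(268,5)],[.027,.027,.018,.018],s))
E
```

```text
[[ 0.46510055 -0.30773028  0.027     ]
 [ 0.38782642 -0.30299041  0.027     ]
 [ 0.57785235 -0.31503232  0.018     ]
 [ 0.58195434 -0.28060317  0.018     ]]
```

>>> servo_tool:
  commands:
    - {"travel": [-0.25, -0.24, -0.6], "delta_rot": [0, 0, 0], "fingers": 100}
    - {"travel": [0, 0, -0.9], "delta_rot": [0, 0, 0], "fingers": 100}
    - {"travel": [0, 0, -0.9], "delta_rot": [0, 0, 0], "fingers": 100}
    - {"travel": [0, 0, -0.7], "delta_rot": [0, 0, 0], "fingers": 100}
    - {"travel": [0, 0, -0.3], "delta_rot": [0, 0, 0], "fingers": 100}
    - {"travel": [0, 0, 0], "delta_rot": [0, 0, 0], "fingers": 100}

```text
time_s: 2.25
position: [0.4386, -0.3141, 0.0213]
tool_rot: [[0.997, -0.075, 0.008], [-0.075, -0.997, -0.005], [0.008, 0.005, -1.0]]
ft_force: [0.1, 0.2, 0.5]
grip_width: 0.0521
```

>>> servo_tool:
  commands:
    - {"travel": [0.08, 0.26, 0], "delta_rot": [0.05, 0.08, 0], "fingers": 100}
    - {"travel": [0, 0, -0.3], "delta_rot": [0, 0, 0], "fingers": 130}
    - {"travel": [0, 0, -0.15], "delta_rot": [0, 0, 0], "fingers": 130}
    - {"travel": [0, 0, 0], "delta_rot": [0, 0, 0], "fingers": 130}

```text
time_s: 2.65
position: [0.442, -0.3074, 0.0102]
tool_rot: [[0.997, -0.075, 0.002], [-0.075, -0.997, -0.004], [0.003, 0.004, -1.0]]
ft_force: [0.1, -0.2, -0.4]
grip_width: 0.0417
```

Good; 2 mm lower, then close.

>>> servo_tool:
  commands:
    - {"travel": [0, 0.02, -0.08], "delta_rot": [0, 0, 0.05], "fingers": 180}
    - {"travel": [0, 0, 0], "delta_rot": [0, 0, 0], "fingers": 255}
    - {"travel": [0, 0, 0], "delta_rot": [0, 0, 0], "fingers": 255}
    - {"travel": [0, 0, 0], "delta_rot": [0, 0, 0], "fingers": 255}
    - {"travel": [0, 0, 0], "delta_rot": [0, 0, 0], "fingers": 255}
    - {"travel": [0, 0, 0], "delta_rot": [0, 0, 0], "fingers": 255}
  squeeze: 80

```text
time_s: 3.25
position: [0.4421, -0.3067, 0.008]
tool_rot: [[0.998, -0.069, 0.003], [-0.069, -0.998, -0.004], [0.003, 0.004, -1.0]]
ft_force: [0.2, -0.3, -0.8]
grip_width: 0.0162
```

>>> servo_tool:
  commands:
    - {"travel": [0, 0, 0.3], "delta_rot": [0, 0, 0], "fingers": 255}
    - {"travel": [0, 0, 0.8], "delta_rot": [0, 0, 0], "fingers": 255}
    - {"travel": [-0.1, 0, 0.9], "delta_rot": [0, 0, 0.1], "fingers": 255}
    - {"travel": [-0.3, 0.3, 0.6], "delta_rot": [0, 0, 0.1], "fingers": 255}
    - {"travel": [-0.1, 0.8, 0.1], "delta_rot": [0, 0, 0.1], "fingers": 255}
    - {"travel": [0, 0.9, 0], "delta_rot": [0, 0, 0.1], "fingers": 255}
    - {"travel": [0, 0.9, 0], "delta_rot": [0, 0, 0], "fingers": 255}
    - {"travel": [0, 0.9, 0], "delta_rot": [0, 0, 0], "fingers": 255}

```text
time_s: 4.05
position: [0.4263, -0.1924, 0.0965]
tool_rot: [[1.0, -0.03, 0.006], [-0.03, -1.0, -0.008], [0.007, 0.008, -1.0]]
ft_force: [-0.6, 0.4, -0.9]
grip_width: 0.0162
```

```bash
python3 - <<'E'
from h import *
s=observe();print(s["position"],s["tool_rot"],s["grip_width"],s["ft_force"])
cv2.imwrite("pics/w3.png",get_image("wrist")[:,:,::-1])
E
```

```text
[ 0.4263299  -0.19235607  0.09645606] [[ 0.99952784 -0.03005674  0.00637836]
 [-0.03000408 -0.99951616 -0.00819732]
 [ 0.00662166  0.00800207 -0.99994606]] 0.01623911750747971 [-0.5791808   0.42771154 -0.86979064]
```

View pics/w3.png

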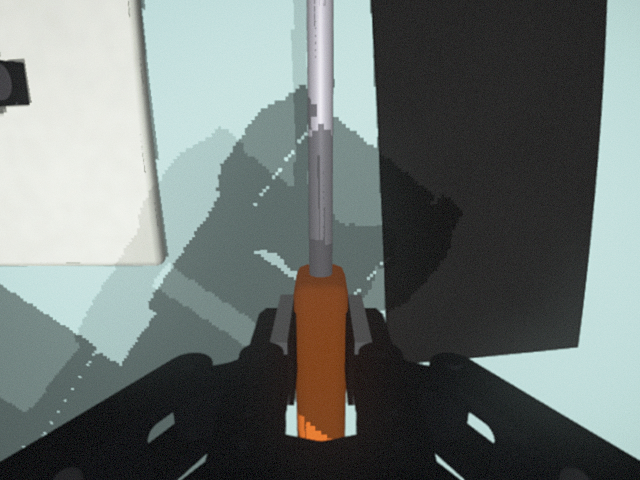

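>>> servo_tool:
  commands:
    - {"travel": [0.05, 0.9, 0], "delta_rot": [0.08, 0.06, 0.03], "fingers": 255}
    - {"travel": [0.05, 0.9, 0], "delta_rot": [0, 0, 0.02], "fingers": 255}
    - {"travel": [0.05, 0.9, 0], "delta_rot": [0, 0, 0], "fingers": 255}
    - {"travel": [0.05, 0.9, -0.2], "delta_rot": [0, 0, 0], "fingers": 255}
    - {"travel": [0, 0.4, -0.2], "delta_rot": [0, 0, 0], "fingers": 255}
    - {"travel": [0, 0, 0], "delta_rot": [0, 0, 0], "fingers": 255}
    - {"travel": [0, 0, 0], "delta_rot": [0, 0, 0], "fingers": 255}

```text
time_s: 4.8
position: [0.432, -0.0647, 0.0878]
tool_rot: [[1.0, -0.021, 0.003], [-0.021, -1.0, -0.0], [0.003, 0.0, -1.0]]
ft_force: [0.8, 0.3, -1.6]
grip_width: 0.0162
```

```bash
python3 - <<'E'
from h import *
s=observe();print(s["position"],s["tool_rot"],s["grip_width"],s["ft_force"])
cv2.imwrite("pics/w4.png",get_image("wrist")[:,:,::-1])
crop(get_image("side"),150,160,420,340,2.9,"s4.png")
E
```

```text
[ 0.43204696 -0.06470498  0.08781592] [[ 9.99783814e-01 -2.05799750e-02  2.96482257e-03]
 [-2.05793007e-02 -9.99788191e-01 -2.57764519e-04]
 [ 2.96949938e-03  1.96694819e-04 -9.99995572e-01]] 0.01619370638571949 [ 0.81473249  0.30461571 -1.56566058]
```

View pics/w4.png

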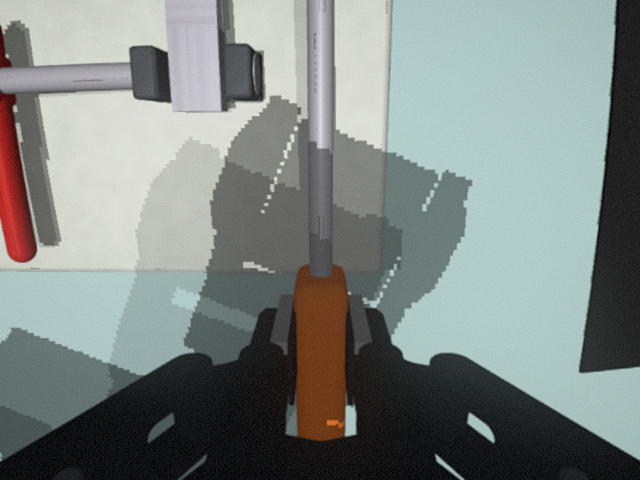

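View pics/s4.png

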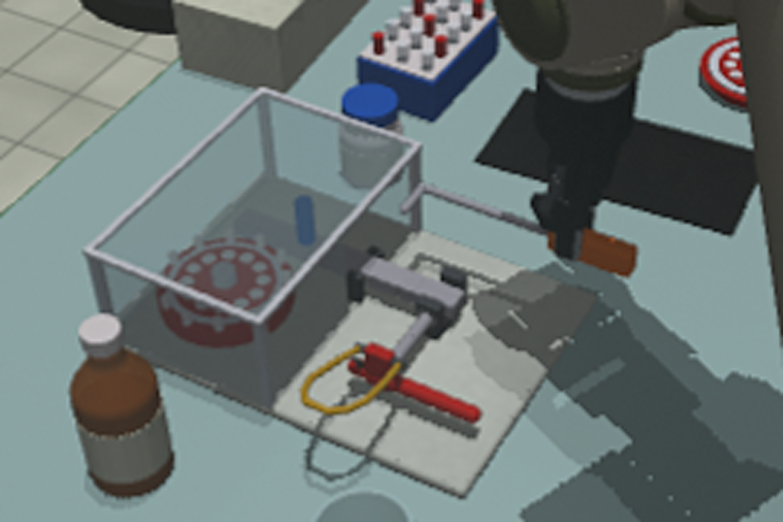

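```bash
cat >> h.py <<'E'
def w2c(P):
    p=np.load("cradle.npy");c,s=np.cos(p[2]),np.sin(p[2]);d=np.atleast_2d(P)-[p[0],p[1],0];return d@np.array([[c,-s,0],[s,c,0],[0,0,1]])*1e3
def c2w(C):
    p=np.load("cradle.npy");c,s=np.cos(p[2]),np.sin(p[2]);return np.atleast_2d(np.array(C,float))/1e3@np.array([[c,-s,0],[s,c,0],[0,0,1]]).T+[p[0],p[1],0]
E
python3 - <<'E'
from h import *
s=observe()
print(w2c(atz("wrist",[(382,268),(131,47),(262,100),(170,112),(222,110)],[.012,.048,.048,.041,.041],s)).round(1))
print("tcp",w2c(s["position"]))
# rod: bend in side and wrist edges
f=lambda p,s,o:(np.array(p)+.5)/s-.5+np.array(o)
print(w2c(atz("side",f([(425,188),(404,207)],2.9,(150,160)),[.095,.095])))
print(w2c(atz("wrist",[(320,5),(320,270)],[.095,.095],s)))
E
```

```text
[[-100.6  -89.7   12. ]
 [   9.7   24.2   48. ]
 [ -12.3  -30.1   48. ]
 [ -16.8   12.1   41. ]
 [ -16.2  -11.3   41. ]]
tcp [[-92.0946474  -55.20221267  87.77655437]]
[[ 46.50218809 -57.54397045  95.        ]
 [ 49.77650031 -27.78830628  95.        ]]
[[ 13.2791295  -54.51118253  95.        ]
 [-70.78668704 -54.86984849  95.        ]]
```

>>> servo_tool:
  commands:
    - {"travel": [0, 0, -0.5], "delta_rot": [0, 0.02, -0.04], "fingers": 255}
    - {"travel": [0, 0.03, -0.4], "delta_rot": [0, 0.02, 0], "fingers": 255}
    - {"travel": [0.5, 0, 0], "delta_rot": [0, 0, 0], "fingers": 255}
    - {"travel": [0.7, -0.02, 0], "delta_rot": [0, 0, 0], "fingers": 255}
    - {"travel": [0.7, -0.02, 0], "delta_rot": [0, 0, 0], "fingers": 255}
    - {"travel": [0.7, -0.02, 0], "delta_rot": [0, 0, 0], "fingers": 255}
    - {"travel": [0.5, -0.01, 0], "delta_rot": [0, 0, 0], "fingers": 255}
    - {"travel": [0, 0, 0], "delta_rot": [0, 0, 0], "fingers": 255}

```text
time_s: 5.7
position: [0.5296, -0.0753, 0.0606]
tool_rot: [[0.999, -0.037, 0.001], [-0.037, -0.999, -0.002], [0.001, 0.002, -1.0]]
ft_force: [-0.6, 0.6, -0.6]
grip_width: 0.0164
```

```bash
python3 - <<'E'
from h import *
s=observe();print(w2c(s["position"]),s["tool_rot"],s["ft_force"])
crop(get_image("side"),150,160,420,340,2.9,"s5.png")
crop(get_image("top"),205,110,345,275,3.6,"t5.png")
E
```

```text
[[  5.68674808 -62.95192608  60.64560916]] [[ 0.99930803 -0.03717812  0.00111976]
 [-0.03717539 -0.99930595 -0.00236739]
 [ 0.001207    0.00232413 -0.99999657]] [-0.59498639  0.62849764 -0.59464089]
```

View pics/s5.png

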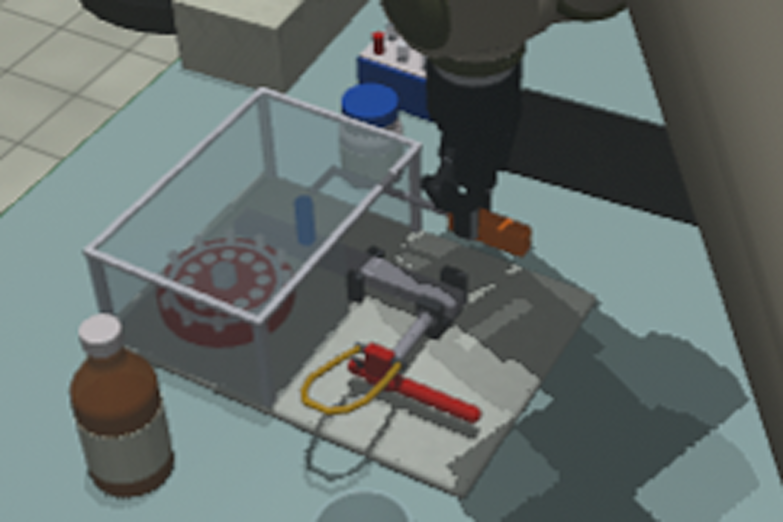

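View pics/t5.png

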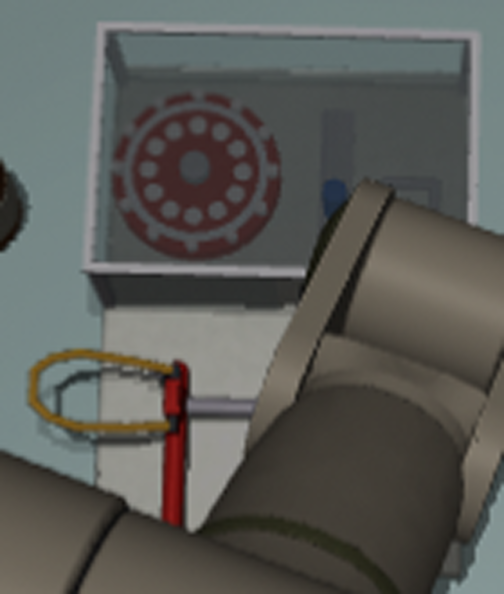

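>>> servo_tool:
  commands:
    - {"travel": [0.35, 0, 0], "delta_rot": [0, 0, 0.12], "fingers": 255}
    - {"travel": [0, 0.1, 0], "delta_rot": [0, 0, 0], "fingers": 255}
    - {"travel": [0, 0.4, 0], "delta_rot": [0, 0, 0], "fingers": 255}
    - {"travel": [0, 0.4, 0], "delta_rot": [0, 0, 0], "fingers": 255}
    - {"travel": [0, 0.3, 0], "delta_rot": [0, 0, 0], "fingers": 255}
    - {"travel": [0, 0, 0], "delta_rot": [0, 0, 0], "fingers": 255}

```text
time_s: 6.4
position: [0.5365, -0.0354, 0.0607]
tool_rot: [[1.0, -0.024, -0.003], [-0.024, -1.0, -0.001], [-0.003, 0.001, -1.0]]
ft_force: [0.9, -0.1, -2.1]
grip_width: 0.0162
```

```bash
python3 - <<'E'
from h import *
s=observe();print(w2c(s["position"]),s["tool_rot"],s["ft_force"])
crop(get_image("side"),170,180,300,280,6,"s6.png")
crop(get_image("wrist"),0,0,640,480,1,"w6.png")
E
```

```text
[[ 11.56246391 -22.93610514  60.70487706]] [[ 9.99696897e-01 -2.44471415e-02 -2.90729938e-03]
 [-2.44497643e-02 -9.99700681e-01 -8.70046772e-04]
 [-2.88515901e-03  9.40865843e-04 -9.99995395e-01]] [ 0.86013265 -0.10808561 -2.10000663]
```

View pics/s6.png

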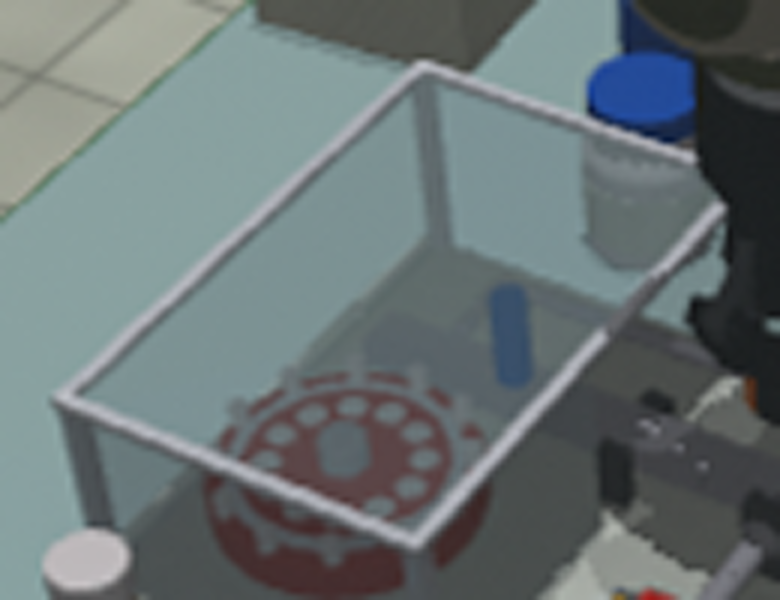

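View pics/w6.png

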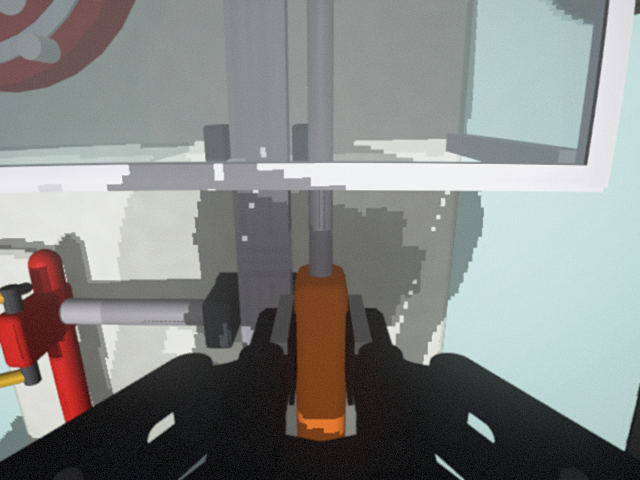

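```bash
python3 - <<'E'
from h import *
im=get_image("side")
pts=proj("side",c2w([(153,-23,68),(153,13,68),(60,-23,68),(135,0,87),(135,0,41)]));print(pts, (pts-[170,180])*6)
g=im[200:260,230:280];g=cv2.normalize(g,None,0,255,cv2.NORM_MINMAX)
crop(g,0,0,50,60,9,"s7.png")
E
```

```text
[[252.80661017 227.16408199]
 [244.7877631  235.48027886]
 [284.65016959 239.11440344]
 [253.26397868 228.96718616]
 [254.57488007 242.78784966]] [[496.83966101 282.98449193]
 [448.7265786  332.88167317]
 [687.90101754 354.68642062]
 [499.58387209 293.80311694]
 [507.4492804  376.72709796]]
```

View pics/s7.png

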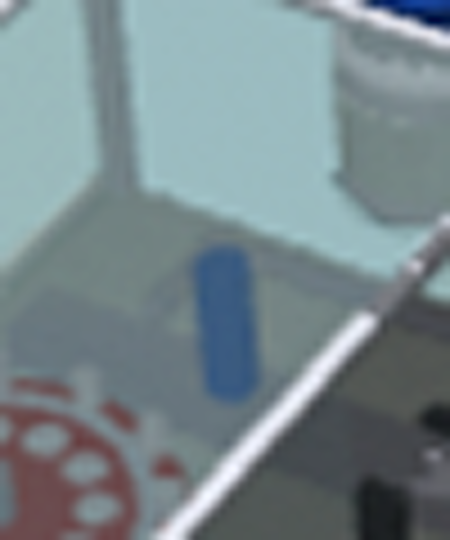

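>>> servo_tool:
  commands:
    - {"travel": [-0.25, 0, 0], "delta_rot": [0, 0, 0], "fingers": 255}
    - {"travel": [-0.3, 0.01, 0], "delta_rot": [0, 0, 0], "fingers": 255}
    - {"travel": [-0.3, 0.01, 0], "delta_rot": [0, 0, 0], "fingers": 255}
    - {"travel": [0, 0, 0], "delta_rot": [0, 0, 0], "fingers": 255}

```text
time_s: 6.95
position: [0.5095, -0.0371, 0.0608]
tool_rot: [[1.0, -0.027, -0.001], [-0.027, -1.0, -0.001], [-0.001, 0.001, -1.0]]
ft_force: [0.6, 0.0, -1.3]
grip_width: 0.0164
```

```bash
python3 - <<'E'
from h import *
s=observe();print(w2c(s["position"]),s["ft_force"],s["wrist_torque"],s["tool_rot"][:,0])
im=get_image("side");crop(im,220,195,290,265,9,"s8.png")
E
```

```text
[[-15.40060093 -25.27086139  60.82940366]] [ 0.64040879  0.02990685 -1.31542308] [ 0.04395116  0.04866522 -0.04208256] [ 9.99636671e-01 -2.69412450e-02 -8.34437377e-04]
```

View pics/s8.png

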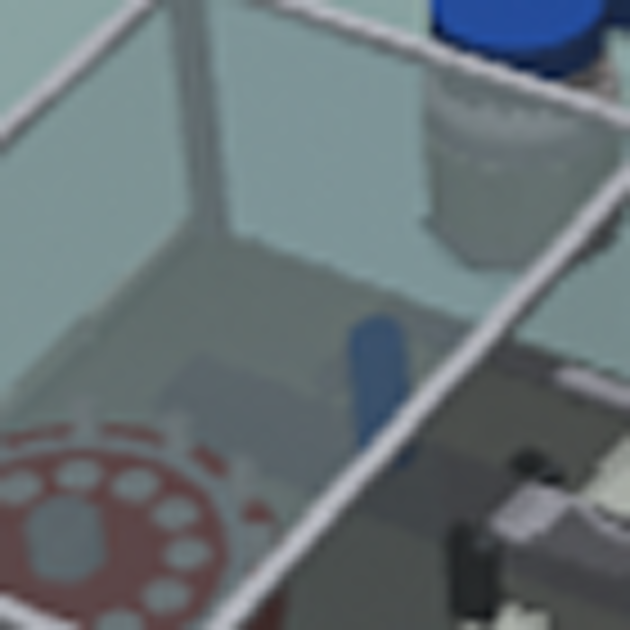

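>>> servo_tool:
  commands:
    - {"travel": [-0.15, 0.08, 0], "delta_rot": [0, 0, 0], "fingers": 255}
    - {"travel": [-0.15, 0.05, 0], "delta_rot": [0, 0, 0], "fingers": 255}

```text
time_s: 7.2
position: [0.5015, -0.0339, 0.0612]
tool_rot: [[1.0, -0.028, 0.002], [-0.028, -1.0, -0.003], [0.002, 0.002, -1.0]]
ft_force: [2.1, -1.7, -1.7]
grip_width: 0.0164
```

>>> servo_tool:
  commands:
    - {"travel": [-0.15, 0.02, 0], "delta_rot": [0, 0, 0], "fingers": 255}

```text
time_s: 7.3
position: [0.5004, -0.0338, 0.0621]
tool_rot: [[1.0, -0.029, 0.011], [-0.029, -1.0, -0.004], [0.011, 0.004, -1.0]]
ft_force: [26.4, 2.0, -7.7]
grip_width: 0.0165
```

>>> servo_tool:
  commands:
    - {"travel": [-0.15, 0.02, 0], "delta_rot": [0, 0, 0], "fingers": 255}

```text
time_s: 7.4
position: [0.5004, -0.0337, 0.0632]
tool_rot: [[0.999, -0.03, 0.024], [-0.03, -1.0, -0.006], [0.024, 0.005, -1.0]]
ft_force: [24.0, 3.1, -7.5]
grip_width: 0.0165
```

```bash
python3 - <<'E'
from h import *
s=observe();print(w2c(s["position"]),s["ft_force"],s["wrist_torque"],s["tool_rot"][:,0])
E
```

```text
[[-24.54242876 -22.17322488  63.21529191]] [24.04492813  3.11944836 -7.49708245] [ 0.49063401 -3.11629894  0.04289277] [ 0.99926643 -0.0300768   0.02370626]
```

>>> servo_tool:
  commands:
    - {"travel": [0.3, 0, 0], "delta_rot": [0.03, 0.2, 0.06], "fingers": 255}
    - {"travel": [0.1, -0.1, 0], "delta_rot": [0, 0, 0], "fingers": 255}
    - {"travel": [0, -0.4, 0], "delta_rot": [0, 0, 0], "fingers": 255}
    - {"travel": [0, -0.4, 0], "delta_rot": [0, 0, 0], "fingers": 255}
    - {"travel": [0, -0.4, 0], "delta_rot": [0, 0, 0], "fingers": 255}
    - {"travel": [0, 0, 0], "delta_rot": [0, 0, 0], "fingers": 255}

```text
time_s: 8.0
position: [0.5105, -0.0756, 0.0629]
tool_rot: [[1.0, -0.023, 0.001], [-0.023, -1.0, -0.002], [0.001, 0.002, -1.0]]
ft_force: [-1.1, 0.3, -0.7]
grip_width: 0.0166
```

```bash
python3 - <<'E'
from h import *
s=observe();print(w2c(s["position"]),s["ft_force"],s["tool_rot"])
im=get_image("side");crop(im,220,195,310,275,8,"s9.png")
E
```

```text
[[-13.45078025 -63.76463482  62.90591015]] [-1.07750424  0.25116463 -0.70633752] [[ 9.99735514e-01 -2.29913983e-02  5.46135873e-04]
 [-2.29904093e-02 -9.99734149e-01 -1.75284738e-03]
 [ 5.86291095e-04  1.73982789e-03 -9.99998315e-01]]
```

View pics/s9.png

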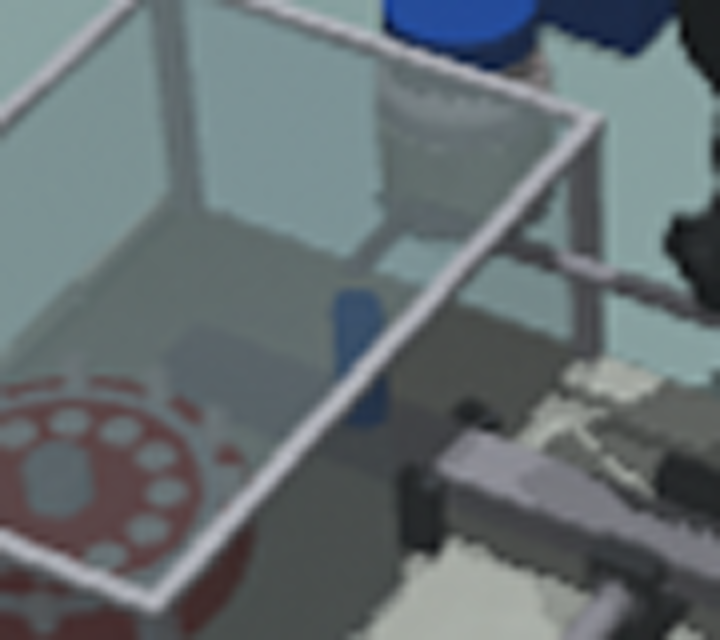

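>>> servo_tool:
  commands:
    - {"travel": [-0.6, 0.02, 0], "delta_rot": [0, 0, 0], "fingers": 255}
    - {"travel": [-0.8, 0.02, 0], "delta_rot": [0, 0, 0], "fingers": 255}
    - {"travel": [-0.8, 0.02, 0], "delta_rot": [0, 0, 0], "fingers": 255}
    - {"travel": [-0.7, 0.02, 0], "delta_rot": [0, 0, 0], "fingers": 255}
    - {"travel": [0, -0.3, 0.6], "delta_rot": [0, 0, 0], "fingers": 255}
    - {"travel": [0, -0.8, 0.6], "delta_rot": [0, 0, 0], "fingers": 255}
    - {"travel": [0, -0.8, 0], "delta_rot": [0, 0, 0], "fingers": 255}
    - {"travel": [0, -0.8, 0], "delta_rot": [0, 0, 0], "fingers": 255}

```text
time_s: 8.85
position: [0.4168, -0.1518, 0.1001]
tool_rot: [[1.0, -0.02, -0.003], [-0.02, -1.0, 0.001], [-0.003, -0.001, -1.0]]
ft_force: [0.8, 0.2, -1.4]
grip_width: 0.0161
```

```bash
python3 - <<'E'
from h import *
s=observe();print(s["position"],s["ft_force"],s["tool_rot"])
im=get_image("side");crop(im,210,165,330,275,5,"s10.png")
E
```

```text
[ 0.41681943 -0.15177576  0.10012217] [ 0.82809366  0.15214194 -1.39521066] [[ 0.9998034  -0.0196439  -0.0026965 ]
 [-0.0196407  -0.99980637  0.0012092 ]
 [-0.00271973 -0.001156   -0.99999563]]
```

View pics/s10.png

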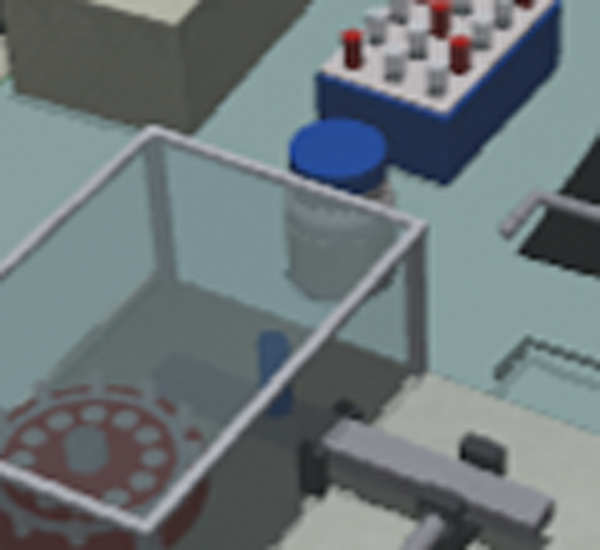

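>>> servo_tool:
  commands:
    - {"travel": [0.15, -0.9, 0], "delta_rot": [0, 0, -0.1], "fingers": 255}
    - {"travel": [0.2, -0.9, 0], "delta_rot": [0, 0, -0.1], "fingers": 255}
    - {"travel": [0.2, -0.9, 0], "delta_rot": [0, 0, -0.1], "fingers": 255}
    - {"travel": [0.2, -0.9, -0.2], "delta_rot": [0, 0, -0.1], "fingers": 255}
    - {"travel": [0.1, -0.9, -0.4], "delta_rot": [0, 0, -0.05], "fingers": 255}
    - {"travel": [0, -0.4, -0.4], "delta_rot": [0, 0, 0], "fingers": 255}
    - {"travel": [0, 0, 0], "delta_rot": [0, 0, 0], "fingers": 255}

```text
time_s: 9.6
position: [0.4422, -0.3061, 0.069]
tool_rot: [[0.997, -0.072, -0.002], [-0.072, -0.997, 0.001], [-0.002, -0.0, -1.0]]
ft_force: [0.0, 0.5, -1.2]
grip_width: 0.0163
```

```bash
python3 - <<'E'
from h import *
s=observe();print(s["position"],s["ft_force"],s["tool_rot"])
f=lambda p,s,o:(np.array(p)+.5)/s-.5+np.array(o)
print(w2c(atz("side",f([(272,333),(280,412)],5,(210,165)),[.087,.041])))
im=get_image("side");crop(im,300,150,430,250,6,"s11.png")
E
```

```text
[ 0.44224621 -0.30614357  0.06903637] [ 0.01343609  0.49153343 -1.24502076] [[ 9.97433766e-01 -7.15794933e-02 -1.50262504e-03]
 [-7.15787226e-02 -9.97434796e-01  5.60621829e-04]
 [-1.53889953e-03 -4.51627162e-04 -9.99998714e-01]]
[[107.58644467  -5.65920495  87.        ]
 [102.4940523   -0.16122468  41.        ]]
```

View pics/s11.png

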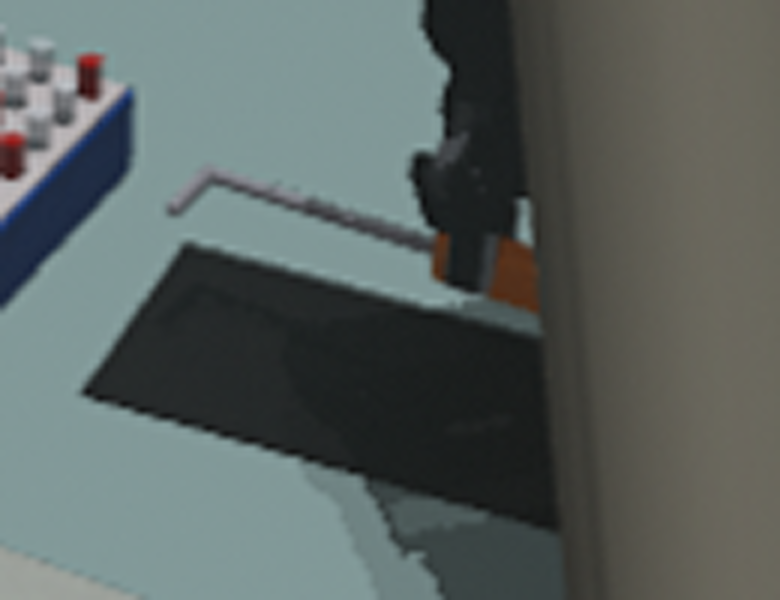

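>>> servo_tool:
  commands:
    - {"travel": [0, 0, -0.7], "delta_rot": [0, 0, 0], "fingers": 255}
    - {"travel": [0, 0, -0.7], "delta_rot": [0, 0, 0], "fingers": 255}
    - {"travel": [0, 0, -0.3], "delta_rot": [0, 0, 0], "fingers": 255}
    - {"travel": [0, 0, -0.1], "delta_rot": [0, 0, 0], "fingers": 255}
    - {"travel": [0, 0, 0], "delta_rot": [0, 0, 0], "fingers": 255}

```text
time_s: 10.15
position: [0.4429, -0.3003, 0.0172]
tool_rot: [[0.998, -0.067, 0.0], [-0.067, -0.998, 0.0], [0.0, -0.0, -1.0]]
ft_force: [-0.4, -0.2, -1.1]
grip_width: 0.0164
```

>>> servo_tool:
  commands:
    - {"travel": [0, -0.2, -0.15], "delta_rot": [0, 0, 0], "fingers": 255}
    - {"travel": [0, 0, -0.1], "delta_rot": [0, 0, 0], "fingers": 255}
    - {"travel": [0, 0, -0.05], "delta_rot": [0, 0, 0], "fingers": 255}

```text
time_s: 10.45
position: [0.4438, -0.3072, 0.0097]
tool_rot: [[0.998, -0.066, 0.003], [-0.066, -0.998, -0.003], [0.003, 0.002, -1.0]]
ft_force: [0.1, -0.3, -0.6]
grip_width: 0.016
```

>>> servo_tool:
  commands:
    - {"travel": [0, 0, -0.05], "delta_rot": [0, 0, 0], "fingers": 255}
    - {"travel": [0, 0, -0.02], "delta_rot": [0, 0, 0], "fingers": 255}

```text
time_s: 10.65
position: [0.4439, -0.3075, 0.0083]
tool_rot: [[0.998, -0.067, 0.003], [-0.067, -0.998, -0.003], [0.004, 0.003, -1.0]]
ft_force: [-2.7, 2.3, 10.1]
grip_width: 0.0164
```

```bash
python3 - <<'E'
from h import *
s=observe();print(s["position"],s["ft_force"])
im=get_image("side");crop(im,300,150,430,250,6,"s12.png")
E
```

```text
[ 0.4438507  -0.30745653  0.008301  ] [-2.65149837  2.27196756 10.13716678]
```

View pics/s12.png

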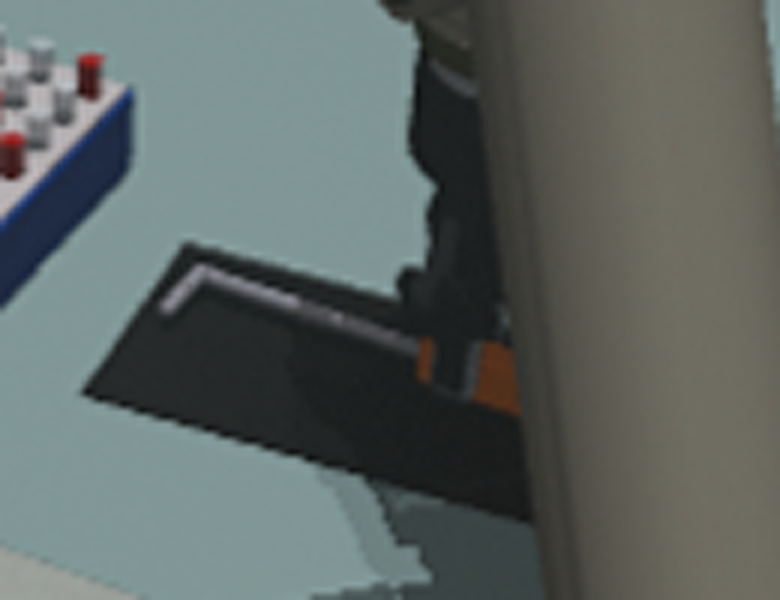

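>>> servo_tool:
  commands:
    - {"travel": [0, 0, 0], "delta_rot": [0, 0, 0], "fingers": 130}
    - {"travel": [0, 0, 0], "delta_rot": [0, 0, 0], "fingers": 120}
    - {"travel": [0, 0, 0], "delta_rot": [0, 0, 0], "fingers": 120}
    - {"travel": [0, 0, 0.2], "delta_rot": [0, 0, 0], "fingers": 120}
    - {"travel": [0, 0, 0.7], "delta_rot": [0, 0, 0], "fingers": 120}
    - {"travel": [0, 0, 0.9], "delta_rot": [0, 0, 0], "fingers": 120}
    - {"travel": [0, 0, 0.9], "delta_rot": [0, 0, 0], "fingers": 120}
    - {"travel": [0, 0, 0.9], "delta_rot": [0, 0, 0], "fingers": 120}

```text
time_s: 11.5
position: [0.4425, -0.3062, 0.1184]
tool_rot: [[0.998, -0.067, -0.001], [-0.067, -0.998, 0.001], [-0.001, -0.001, -1.0]]
ft_force: [1.2, -1.3, -0.4]
grip_width: 0.045
```

```bash
python3 - <<'E'
from h import *
s=observe();print(s["position"],s["ft_force"],s["tool_rot"],s["grip_width"])
cv2.imwrite("pics/w13.png",get_image("wrist")[:,:,::-1])
E
```

```text
[ 0.44253884 -0.30618869  0.11844291] [ 1.22562901 -1.29713264 -0.39624396] [[ 9.97751663e-01 -6.70132560e-02 -9.18397676e-04]
 [-6.70118947e-02 -9.97751137e-01  1.44052726e-03]
 [-1.01286675e-03 -1.37574490e-03 -9.99998541e-01]] 0.04504125630333147
```

View pics/w13.png

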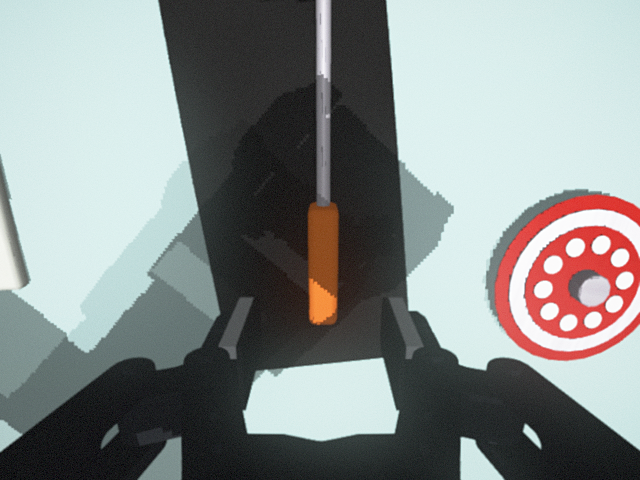

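```bash
python3 - <<'E'
from h import *
print("beaker base/bottle cap",w2c(atz("top",[(186,258),(188,152)],[.0,.155])))
print(c2w([(-70,150,150)]))
E
```

```text
beaker base/bottle cap [[-84.88118516 264.28742233   0.        ]
 [131.62414574 243.24908688 155.        ]]
[[0.4592827  0.13951352 0.15      ]]
```

>>> servo_tool:
  commands:
    - {"travel": [0, 0.9, 0.5], "delta_rot": [0, 0, 0.1], "fingers": 255}
    - {"travel": [0, 0.9, 0.5], "delta_rot": [0, 0, 0.1], "fingers": 255}
    - {"travel": [0, 0.9, 0], "delta_rot": [0, 0, 0.1], "fingers": 255}
    - {"travel": [0, 0.9, 0], "delta_rot": [0, 0, 0.1], "fingers": 255}
    - {"travel": [0, 0.9, 0], "delta_rot": [0, 0, 0], "fingers": 255}
    - {"travel": [0, 0.9, 0], "delta_rot": [0, 0, 0], "fingers": 255}
    - {"travel": [0, 0.9, 0], "delta_rot": [0, 0, 0], "fingers": 255}
    - {"travel": [0, 0.9, 0], "delta_rot": [0, 0, 0], "fingers": 255}

```text
time_s: 12.35
position: [0.4438, -0.0874, 0.1587]
tool_rot: [[1.0, -0.029, 0.012], [-0.028, -1.0, -0.01], [0.013, 0.01, -1.0]]
ft_force: [-0.2, -0.7, -0.7]
grip_width: 0.0
```

>>> servo_tool:
  commands:
    - {"travel": [0.1, 0.95, 0], "delta_rot": [0.1, 0.1, 0.05], "fingers": 255}
    - {"travel": [0.1, 0.95, 0], "delta_rot": [0, 0, 0], "fingers": 255}
    - {"travel": [0.1, 0.95, 0], "delta_rot": [0, 0, 0], "fingers": 255}
    - {"travel": [0.1, 0.95, 0], "delta_rot": [0, 0, 0], "fingers": 255}
    - {"travel": [0.1, 0.95, 0], "delta_rot": [0, 0, 0], "fingers": 255}
    - {"travel": [0.05, 0.95, 0], "delta_rot": [0, 0, 0], "fingers": 255}
    - {"travel": [0, 0.9, 0], "delta_rot": [0, 0, 0], "fingers": 255}
    - {"travel": [0, 0.7, 0], "delta_rot": [0, 0, 0], "fingers": 255}

```text
time_s: 13.15
position: [0.4596, 0.1416, 0.1612]
tool_rot: [[1.0, -0.023, 0.006], [-0.023, -1.0, -0.0], [0.006, -0.0, -1.0]]
ft_force: [-1.1, 0.1, -0.6]
grip_width: -0.0001
```

```bash
python3 - <<'E'
from h import *
s=observe();print(s["position"],w2c(s["position"]),s["ft_force"],s["tool_rot"],s["grip_width"])
cv2.imwrite("pics/w14.png",get_image("wrist")[:,:,::-1])
E
```

```text
[0.45955536 0.14159671 0.16121366] [[-69.77959574 152.08936663 161.21366411]] [-1.10235363  0.09090261 -0.56939658] [[ 9.99717671e-01 -2.30962504e-02  5.58052703e-03]
 [-2.30964773e-02 -9.99733241e-01 -2.37831856e-05]
 [ 5.57958767e-03 -1.05114045e-04 -9.99984428e-01]] -6.279476305548632e-05
```

View pics/w14.png

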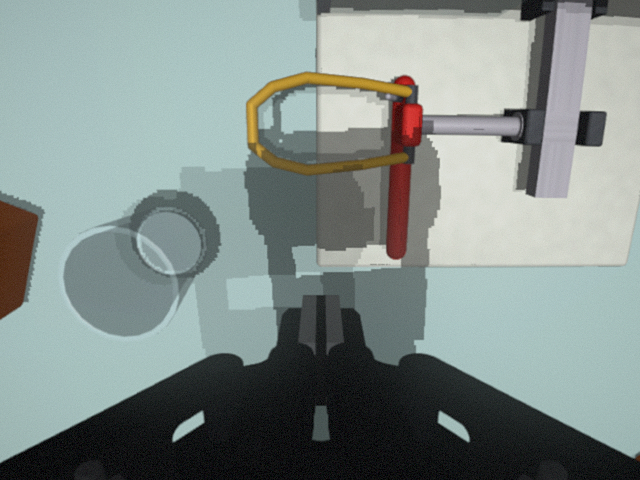

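>>> servo_tool:
  commands:
    - {"travel": [0, 0, -0.9], "delta_rot": [0, 0.05, 0], "fingers": 255}
    - {"travel": [0, 0, -0.9], "delta_rot": [0, 0, 0], "fingers": 255}
    - {"travel": [0, 0, -0.9], "delta_rot": [0, 0, 0], "fingers": 255}
    - {"travel": [0, 0, -0.9], "delta_rot": [0, 0, 0], "fingers": 255}
    - {"travel": [0, 0, -0.6], "delta_rot": [0, 0, 0], "fingers": 255}
    - {"travel": [0, 0, 0], "delta_rot": [0, 0, 0], "fingers": 255}

```text
time_s: 13.8
position: [0.4599, 0.1444, 0.0335]
tool_rot: [[1.0, -0.018, 0.007], [-0.018, -1.0, 0.001], [0.007, -0.001, -1.0]]
ft_force: [0.1, -0.0, 1.4]
grip_width: 0.0002
```

```bash
python3 - <<'E'
from h import *
s=observe();print(s["position"],w2c(s["position"]),s["ft_force"],s["tool_rot"],s["grip_width"])
E
```

```text
[0.45991901 0.14435324 0.03350781] [[-69.48509038 154.85413813  33.50780636]] [ 0.12005387 -0.01377485  1.35475431] [[ 0.99981225 -0.01808709  0.00695136]
 [-0.01809615 -0.99983548  0.00124275]
 [ 0.00692774 -0.00136831 -0.99997507]] 0.00016543282215558436
```

>>> servo_tool:
  commands:
    - {"travel": [0, 0, -0.35], "delta_rot": [0, 0.07, -0.06], "fingers": 255}
    - {"travel": [0, -0.4, 0], "delta_rot": [0, 0, 0], "fingers": 255}
    - {"travel": [0, -0.4, 0], "delta_rot": [0, 0, 0], "fingers": 255}
    - {"travel": [0, -0.3, 0], "delta_rot": [0, 0, 0], "fingers": 255}
    - {"travel": [-0.01, -0.3, 0], "delta_rot": [0, 0, 0], "fingers": 255}

```text
time_s: 14.3
position: [0.4611, 0.0993, 0.0251]
tool_rot: [[1.0, -0.024, 0.004], [-0.024, -1.0, 0.002], [0.004, -0.002, -1.0]]
ft_force: [-0.4, 4.1, -1.1]
grip_width: 0.0001
```

```bash
python3 - <<'E'
from h import *
s=observe();print(s["position"],w2c(s["position"]),s["ft_force"],s["tool_rot"],s["grip_width"])
cv2.imwrite("pics/w15.png",get_image("wrist")[:,:,::-1])
E
```

```text
[0.46111147 0.09933273 0.02514741] [[-67.16558533 109.87760484  25.14741423]] [-0.42712395  4.10004868 -1.08205799] [[ 0.99969684 -0.02431751  0.00385804]
 [-0.02432475 -0.99970241  0.0018424 ]
 [ 0.00381209 -0.00193569 -0.99999086]] 9.706247086951098e-05
```

View pics/w15.png

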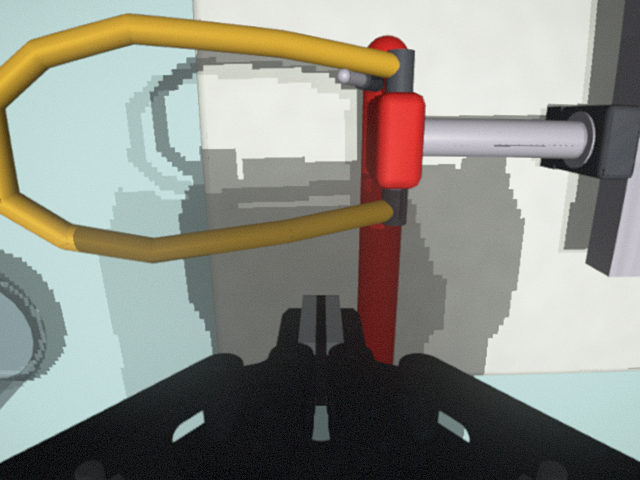

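>>> servo_tool:
  commands:
    - {"travel": [-0.03, -0.3, 0], "delta_rot": [0, 0, 0], "fingers": 255}
    - {"travel": [-0.03, -0.3, 0], "delta_rot": [0, 0, 0], "fingers": 255}
    - {"travel": [-0.03, -0.3, 0], "delta_rot": [0, 0, 0], "fingers": 255}
    - {"travel": [-0.03, -0.3, 0], "delta_rot": [0, 0, 0], "fingers": 255}

```text
time_s: 14.75
position: [0.4587, 0.0598, 0.0261]
tool_rot: [[1.0, -0.025, 0.008], [-0.025, -1.0, 0.002], [0.008, -0.002, -1.0]]
ft_force: [1.5, 3.1, -0.4]
grip_width: 0.0002
```

```bash
python3 - <<'E'
from h import *
s=observe();print(s["position"],w2c(s["position"]),s["ft_force"],s["tool_rot"],s["grip_width"])
cv2.imwrite("pics/w16.png",get_image("wrist")[:,:,::-1])
E
```

```text
[0.45872915 0.05982966 0.02606891] [[-68.55790651  70.32727237  26.0689105 ]] [ 1.49561772  3.11097036 -0.35310723] [[ 0.99965659 -0.02487142  0.00825285]
 [-0.02488765 -0.99968851  0.00186944]
 [ 0.00820378 -0.0020742  -0.9999642 ]] 0.00017800010528968766
```

View pics/w16.png

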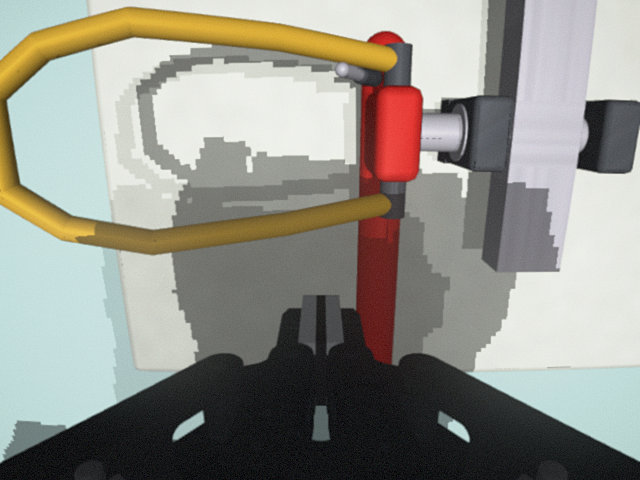

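>>> servo_tool:
  commands:
    - {"travel": [-0.01, -0.25, 0], "delta_rot": [0, 0.05, 0], "fingers": 255}
    - {"travel": [-0.01, -0.2, 0], "delta_rot": [0, 0, 0], "fingers": 255}

```text
time_s: 15.0
position: [0.4579, 0.0445, 0.0261]
tool_rot: [[1.0, -0.026, 0.002], [-0.026, -1.0, 0.002], [0.002, -0.002, -1.0]]
ft_force: [3.6, 18.0, -0.5]
grip_width: -0.0
```

>>> servo_tool:
  commands:
    - {"travel": [-0.01, -0.15, 0], "delta_rot": [0, 0, 0], "fingers": 255}

```text
time_s: 15.1
position: [0.4577, 0.0428, 0.026]
tool_rot: [[1.0, -0.029, 0.003], [-0.029, -1.0, 0.009], [0.003, -0.009, -1.0]]
ft_force: [9.1, 49.4, 0.5]
grip_width: -0.0002
```

>>> servo_tool:
  commands:
    - {"travel": [-0.01, -0.15, 0], "delta_rot": [0, 0, 0], "fingers": 255}

```text
time_s: 15.2
position: [0.4577, 0.0428, 0.0261]
tool_rot: [[0.999, -0.033, 0.005], [-0.033, -0.999, 0.019], [0.004, -0.019, -1.0]]
ft_force: [11.4, 51.0, 0.5]
grip_width: -0.0002
```

>>> servo_tool:
  commands:
    - {"travel": [0, 0.15, 0], "delta_rot": [0.1, 0, 0], "fingers": 255}
    - {"travel": [0, 0.5, 0], "delta_rot": [0.07, 0.03, 0.06], "fingers": 255}
    - {"travel": [0, 0.5, 0], "delta_rot": [0, 0, 0], "fingers": 255}
    - {"travel": [0, 0.5, 0], "delta_rot": [0, 0, 0], "fingers": 255}
    - {"travel": [0, 0, 0.6], "delta_rot": [0, 0, 0], "fingers": 255}
    - {"travel": [0, 0, 0.9], "delta_rot": [0, 0, 0], "fingers": 255}
    - {"travel": [0, 0, 0.9], "delta_rot": [0, 0, 0], "fingers": 180}
    - {"travel": [0, 0, 0.9], "delta_rot": [0, 0, 0], "fingers": 130}

```text
time_s: 16.0
position: [0.4531, 0.0931, 0.1244]
tool_rot: [[1.0, -0.024, -0.014], [-0.023, -0.999, 0.037], [-0.015, -0.036, -0.999]]
ft_force: [0.3, -0.2, 0.1]
grip_width: 0.028
```

```bash
python3 - <<'E'
from h import *
s=observe();print(s["position"],w2c(s["position"]),s["ft_force"],s["tool_rot"],s["grip_width"])
cv2.imwrite("pics/w17.png",get_image("wrist")[:,:,::-1])
E
```

```text
[0.45308527 0.09305063 0.12442588] [[-75.03195181 103.39648395 124.42587955]] [ 0.3248612  -0.21271528  0.0549077 ] [[ 0.99962148 -0.02373841 -0.01390616]
 [-0.02321333 -0.99905389  0.03677594]
 [-0.014766   -0.03643921 -0.99922678]] 0.02799869361233752
```

View pics/w17.png

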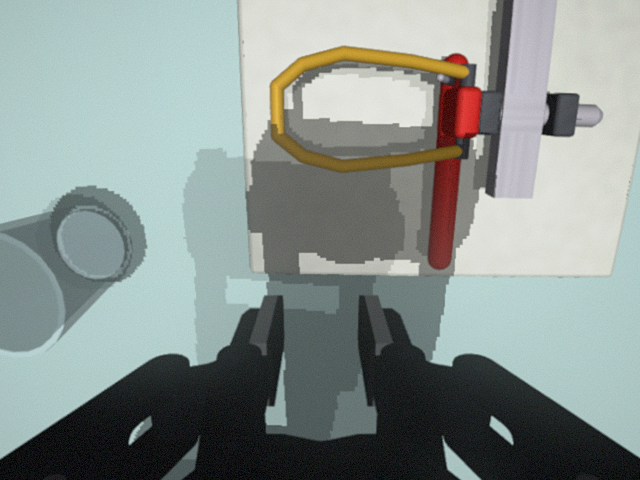

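```bash
python3 - <<'E'
from h import *
s=observe()
print(w2c(atz("wrist",[(602,116),(276,105),(276,87),(276,132),(440,265),(455,57)],[.034,.086,.086,.086,.034,.034],s)).round(1))
print(c2w([(0,122.5,86),(0,36,58)]))
E
```

```text
[[  2.4 -49.5  34. ]
 [  4.2 124.3  86. ]
 [ 11.6 124.1  86. ]
 [ -7.1 124.6  86. ]
 [-86.8  34.5  34. ]
 [ 30.6  35.8  34. ]]
[[0.52857208 0.11026918 0.086     ]
 [0.52640593 0.02379631 0.058     ]]
```

>>> servo_tool:
  commands:
    - {"travel": [0, 0.5, 0.3], "delta_rot": [-0.8, -0.12, 0], "fingers": 255}
    - {"travel": [0.2, 0.5, 0.2], "delta_rot": [-0.9, 0, 0], "fingers": 255}
    - {"travel": [0.4, 0.5, 0], "delta_rot": [-0.9, 0, 0], "fingers": 255}
    - {"travel": [0.5, 0.3, 0], "delta_rot": [-0.9, 0, 0], "fingers": 255}
    - {"travel": [0.5, 0.2, 0], "delta_rot": [-0.9, 0, 0], "fingers": 255}
    - {"travel": [0.5, 0, 0], "delta_rot": [-0.9, 0, 0], "fingers": 255}
    - {"travel": [0.3, 0, 0], "delta_rot": [-0.9, 0, 0], "fingers": 255}
    - {"travel": [0, 0, 0], "delta_rot": [-0.5, 0, 0], "fingers": 255}

```text
time_s: 16.85
position: [0.53, 0.15, 0.146]
tool_rot: [[1.0, -0.029, 0.012], [-0.015, -0.765, -0.644], [0.028, 0.644, -0.765]]
ft_force: [-0.4, -0.8, -0.1]
grip_width: 0.0001
```

```bash
python3 - <<'E'
from h import *
s=observe();print(s["position"],w2c(s["position"]),s["ft_force"],s["tool_rot"],s["grip_width"],s["q"])
crop(get_image("side"),100,120,420,360,2.4,"s18.png")
cv2.imwrite("pics/w18.png",get_image("wrist")[:,:,::-1])
E
```

```text
[0.52999964 0.15000535 0.14596169] [[  0.43201891 162.2594548  145.96169217]] [-0.36153437 -0.79240194 -0.11774153] [[ 0.9995008  -0.02925135  0.01193761]
 [-0.0146814  -0.7646079  -0.6443285 ]
 [ 0.02797507  0.64383159 -0.76465566]] 0.00010241223574862927 [ 19.91910114  35.71727708  75.56733857 -37.73314979  85.21114018
 120.25328929]
```

View pics/s18.png

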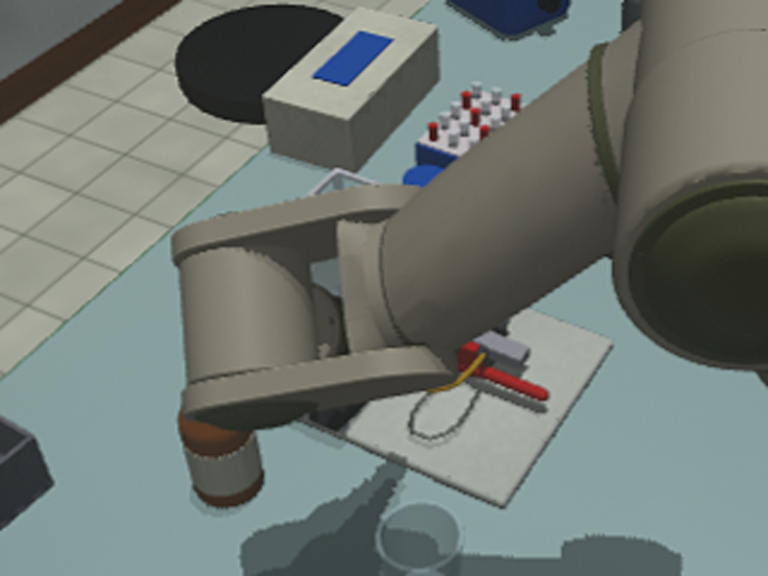

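View pics/w18.png

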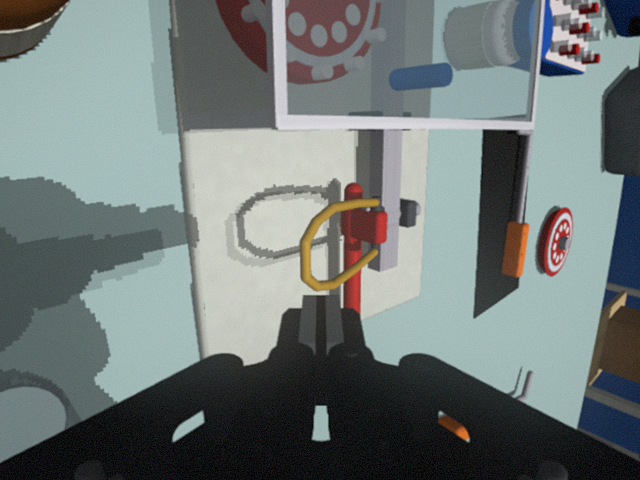

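>>> servo_tool:
  commands:
    - {"travel": [-0.1, 0, -0.7], "delta_rot": [0, 0.1, 0], "fingers": 255}
    - {"travel": [0, 0, -0.8], "delta_rot": [0, 0.1, 0], "fingers": 255}
    - {"travel": [0, 0, -0.8], "delta_rot": [0, 0, 0], "fingers": 255}
    - {"travel": [0, 0, -0.7], "delta_rot": [0, 0, 0], "fingers": 255}
    - {"travel": [0, 0, 0], "delta_rot": [0, 0, 0], "fingers": 255}

```text
time_s: 17.45
position: [0.5256, 0.1476, 0.0538]
tool_rot: [[1.0, -0.016, -0.007], [-0.017, -0.771, -0.636], [0.005, 0.637, -0.771]]
ft_force: [-0.9, -0.5, -0.1]
grip_width: 0.0003
```

```bash
python3 - <<'E'
from h import *
s=observe();print(s["position"],w2c(s["position"]),s["ft_force"],s["tool_rot"],s["grip_width"])
crop(get_image("side"),100,120,420,360,2.4,"s19.png")
cv2.imwrite("pics/w19.png",get_image("wrist")[:,:,::-1])
E
```

```text
[0.52555533 0.14759768 0.05383831] [[ -3.95060212 159.74124911  53.83831189]] [-0.91143573 -0.54791005 -0.06157688] [[ 0.99985133 -0.01573788 -0.00704547]
 [-0.01662236 -0.77109815 -0.63649928]
 [ 0.0045844   0.63652177 -0.77124511]] 0.0003133689122544169
```

View pics/s19.png

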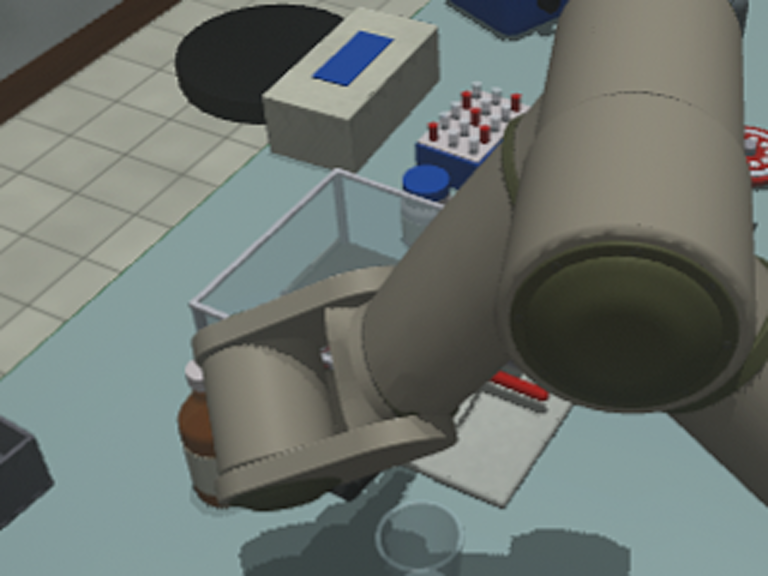

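View pics/w19.png

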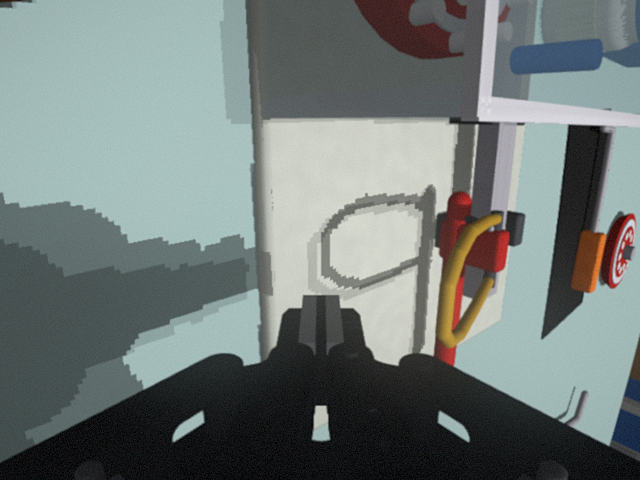

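>>> servo_tool:
  commands:
    - {"travel": [0, -0.4, 0], "delta_rot": [0, 0, -0.05], "fingers": 255}
    - {"travel": [0.02, -0.4, 0], "delta_rot": [0, 0, 0], "fingers": 255}
    - {"travel": [0.02, -0.35, 0], "delta_rot": [0, 0, 0], "fingers": 255}
    - {"travel": [0, 0, 0], "delta_rot": [0, 0, 0], "fingers": 255}

```text
time_s: 17.95
position: [0.5293, 0.1103, 0.0603]
tool_rot: [[1.0, -0.027, -0.003], [-0.023, -0.773, -0.634], [0.015, 0.634, -0.773]]
ft_force: [-0.7, 1.3, -1.1]
grip_width: 0.0
```

```bash
python3 - <<'E'
from h import *
s=observe();print(s["position"],w2c(s["position"]),s["ft_force"],s["tool_rot"],s["grip_width"])
cv2.imwrite("pics/w20.png",get_image("wrist")[:,:,::-1])
E
```

```text
[0.52934925 0.11027092 0.06030581] [[  0.77687338 122.5212003   60.30581419]] [-0.66494394  1.31838993 -1.12575771] [[ 0.99962774 -0.0271562  -0.00263162]
 [-0.02266828 -0.7729851  -0.63401908]
 [ 0.01518334  0.63384271 -0.77331293]] 1.504264118998954e-05
```

View pics/w20.png

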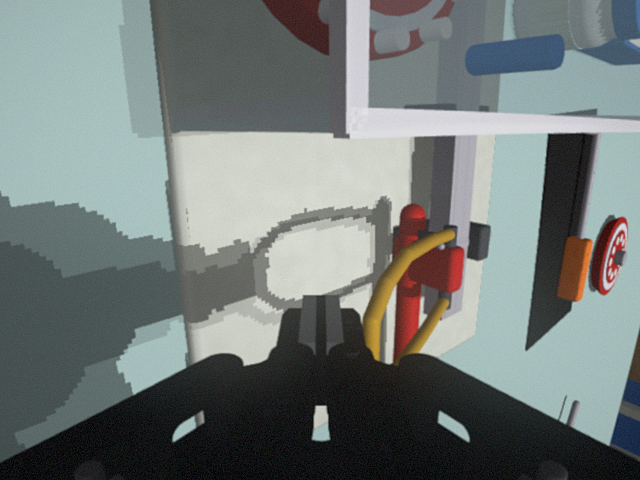

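```bash
python3 - <<'E'
from h import *
for th in [18,30,45,60,75,90,105,115,125]:
    a=np.radians(np.interp(th,[18,100],[40,5])); t=np.radians(th);L=18;p=14.5
    b=np.array([36+91*np.cos(t),58+91*np.sin(t)])
    T=b-L*np.array([np.sin(a),np.cos(a)])+p*np.array([np.cos(a),-np.sin(a)])
    print(th,np.degrees(a).round(),b.round(),T.round(1),c2w([(0,T[0],T[1])]).round(4))
E
```

```text
18 40.0 [123.  86.] [122.1  63. ] [[0.5286 0.1099 0.063 ]]
30 35.0 [115. 104.] [116.4  80.4] [[0.5284 0.1042 0.0804]]
45 28.0 [100. 122.] [104.5  99.6] [[0.5281 0.0923 0.0996]]
60 22.0 [ 82. 137.] [ 88.2 114.7] [[0.5277 0.076  0.1147]]
75 16.0 [ 60. 146.] [ 68.7 124.7] [[0.5272 0.0564 0.1247]]
90 9.0 [ 36. 149.] [ 47.4 128.9] [[0.5267 0.0352 0.1289]]
105 5.0 [ 12. 146.] [ 25.3 126.7] [[0.5261 0.0131 0.1267]]
115 5.0 [ -2. 140.] [ 10.4 121.3] [[ 0.5258 -0.0018  0.1213]]
125 5.0 [-16. 133.] [ -3.3 113.3] [[ 0.5254 -0.0155  0.1133]]
```

>>> servo_tool:
  commands:
    - {"travel": [0, -0.1, 0.33], "delta_rot": [0.4, 0, 0], "fingers": 255}
    - {"travel": [0, -0.1, 0.33], "delta_rot": [0.4, 0, 0], "fingers": 255}
    - {"travel": [0, -0.2, 0.32], "delta_rot": [0.5, 0, 0], "fingers": 255}

```text
time_s: 18.3
position: [0.5287, 0.1004, 0.0887]
tool_rot: [[1.0, -0.023, -0.003], [-0.021, -0.855, -0.519], [0.009, 0.519, -0.855]]
ft_force: [0.2, 2.9, 0.2]
grip_width: -0.0002
```

```bash
python3 - <<'E'
from h import *
s=observe();print(s["position"],w2c(s["position"]),s["ft_force"],s["tool_rot"][:,2])
cv2.imwrite("pics/w21.png",get_image("wrist")[:,:,::-1])
E
```

```text
[0.52872122 0.10039318 0.08868107] [[  0.39640529 112.63083266  88.68107487]] [0.18561976 2.90489858 0.17922581] [-0.00325212 -0.51877958 -0.85490185]
```

View pics/w21.png

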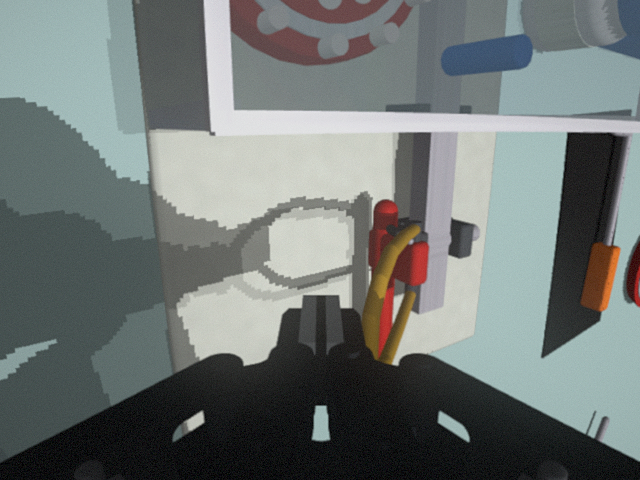

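>>> servo_tool:
  commands:
    - {"travel": [0, -0.25, 0.3], "delta_rot": [0.5, 0, 0], "fingers": 255}
    - {"travel": [0, -0.27, 0.3], "delta_rot": [0.5, 0, 0], "fingers": 255}
    - {"travel": [0, -0.3, 0.28], "delta_rot": [0.5, 0, 0], "fingers": 255}

```text
time_s: 18.65
position: [0.5289, 0.0756, 0.117]
tool_rot: [[1.0, -0.023, -0.002], [-0.022, -0.927, -0.373], [0.007, 0.373, -0.928]]
ft_force: [0.0, 1.1, -1.1]
grip_width: -0.0002
```

```bash
python3 - <<'E'
from h import *
s=observe();print(s["position"],w2c(s["position"]),s["ft_force"],s["tool_rot"][:,2])
cv2.imwrite("pics/w22.png",get_image("wrist")[:,:,::-1])
E
```

```text
[0.52886112 0.07559313 0.11701476] [[  1.15730809  87.84206277 117.01476195]] [ 0.00196853  1.06281333 -1.08297994] [-0.00174493 -0.37325997 -0.92772515]
```

View pics/w22.png

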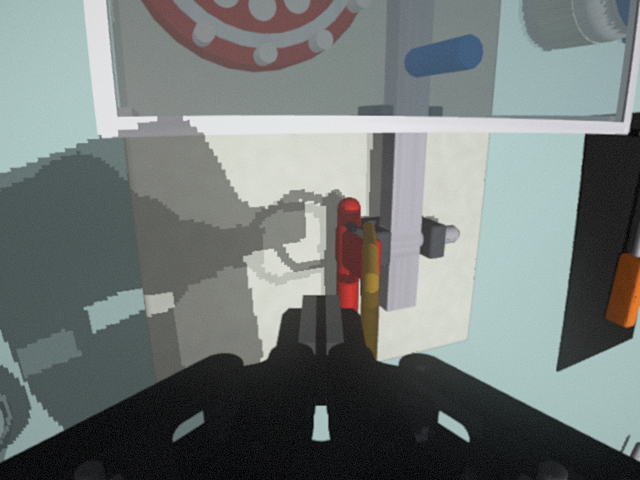

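>>> servo_tool:
  commands:
    - {"travel": [0, -0.33, 0.15], "delta_rot": [0.5, 0, 0], "fingers": 255}
    - {"travel": [0, -0.35, 0.1], "delta_rot": [0.5, 0, 0], "fingers": 255}
    - {"travel": [0, -0.35, 0.07], "delta_rot": [0.5, 0, 0], "fingers": 255}
    - {"travel": [0, -0.35, 0], "delta_rot": [0.4, 0, 0], "fingers": 255}

```text
time_s: 19.1
position: [0.5292, 0.0336, 0.1279]
tool_rot: [[1.0, -0.024, -0.001], [-0.024, -0.983, -0.179], [0.003, 0.179, -0.984]]
ft_force: [-0.2, 0.4, -0.7]
grip_width: -0.0004
```

```bash
python3 - <<'E'
from h import *
s=observe();print(s["position"],w2c(s["position"]),s["ft_force"],s["tool_rot"][:,2])
cv2.imwrite("pics/w23.png",get_image("wrist")[:,:,::-1])
E
```

```text
[0.52917971 0.03355491 0.12790483] [[  2.52854154  45.82500534 127.90483164]] [-0.22774651  0.39883946 -0.65864846] [-0.00101228 -0.17942973 -0.98377027]
```

View pics/w23.png

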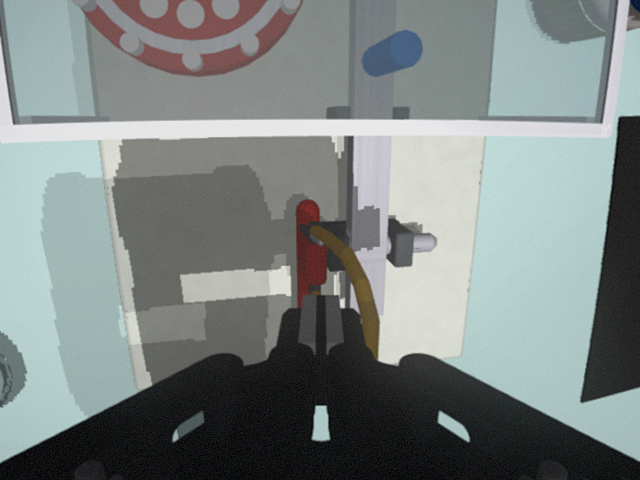

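>>> servo_tool:
  commands:
    - {"travel": [-0.02, -0.35, 0], "delta_rot": [0.2, 0, 0], "fingers": 255}
    - {"travel": [-0.02, -0.35, 0], "delta_rot": [0.2, 0, 0], "fingers": 255}
    - {"travel": [-0.02, -0.35, -0.05], "delta_rot": [0.1, 0, 0], "fingers": 255}
    - {"travel": [-0.02, -0.3, -0.1], "delta_rot": [0, 0, 0], "fingers": 255}

```text
time_s: 19.55
position: [0.5263, -0.0089, 0.1218]
tool_rot: [[1.0, -0.025, -0.006], [-0.026, -0.991, -0.131], [-0.002, 0.131, -0.991]]
ft_force: [0.3, -0.0, -0.2]
grip_width: 0.0001
```

```bash
python3 - <<'E'
from h import *
s=observe();print(s["position"],w2c(s["position"]),s["ft_force"],s["tool_rot"][:,2])
cv2.imwrite("pics/w24.png",get_image("wrist")[:,:,::-1])
E
```

```text
[ 0.52627468 -0.00887253  0.12176637] [[  0.68689651   3.33812356 121.76637345]] [ 0.28495214 -0.0456705  -0.19022767] [-0.00580785 -0.13079906 -0.99139189]
```

View pics/w24.png

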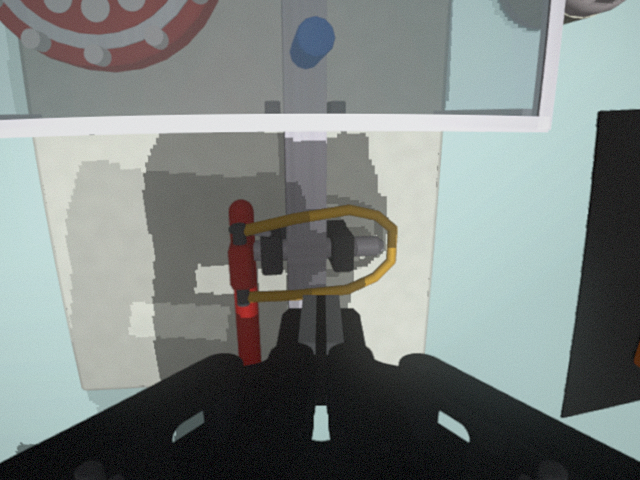

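>>> servo_tool:
  commands:
    - {"travel": [0, 0, 0.7], "delta_rot": [0, 0, 0], "fingers": 255}
    - {"travel": [-0.3, 0, 0.9], "delta_rot": [0.3, 0, 0], "fingers": 255}
    - {"travel": [-0.8, 0, 0.7], "delta_rot": [0.4, 0, 0], "fingers": 255}
    - {"travel": [-0.9, 0, 0.5], "delta_rot": [0.4, 0, 0], "fingers": 255}
    - {"travel": [-0.9, -0.3, 0], "delta_rot": [0.1, 0, 0], "fingers": 255}
    - {"travel": [-0.9, -0.6, 0], "delta_rot": [0, 0, 0], "fingers": 255}
    - {"travel": [-0.9, -0.9, 0], "delta_rot": [0, 0, 0], "fingers": 255}
    - {"travel": [0, -0.9, 0], "delta_rot": [0, 0, 0], "fingers": 255}

```text
time_s: 20.4
position: [0.3784, -0.0886, 0.2048]
tool_rot: [[1.0, -0.019, -0.015], [-0.019, -1.0, -0.007], [-0.015, 0.007, -1.0]]
ft_force: [2.0, -0.6, 0.1]
grip_width: 0.0003
```

>>> servo_tool:
  commands:
    - {"travel": [0, -0.9, 0], "delta_rot": [0, 0, 0], "fingers": 255}
    - {"travel": [0, -0.9, 0], "delta_rot": [0, 0, 0], "fingers": 255}
    - {"travel": [0, -0.5, 0], "delta_rot": [0, 0, 0], "fingers": 255}
    - {"travel": [0, 0, 0], "delta_rot": [0, 0, 0], "fingers": 255}
    - {"travel": [0, 0, 0], "delta_rot": [0, 0, 0], "fingers": 255}

```text
time_s: 20.9
position: [0.3767, -0.1614, 0.2042]
tool_rot: [[1.0, -0.023, -0.019], [-0.023, -1.0, -0.01], [-0.019, 0.01, -1.0]]
ft_force: [-0.9, 0.1, 0.1]
grip_width: 0.0005
```

```bash
python3 - <<'E'
from h import *
s=observe();print(s["position"],s["ft_force"])
crop(get_image("side"),150,130,420,340,2.9,"s25.png")
t=get_image("top");cv2.imwrite("pics/t25.png",t[:,:,::-1]);crop(t,205,110,345,275,3.6,"t25c.png")
cv2.imwrite("pics/w25.png",get_image("wrist")[:,:,::-1])
E
```

```text
[ 0.37671904 -0.16141297  0.20421451] [-0.85358507  0.12277182  0.13533296]
```

View pics/s25.png

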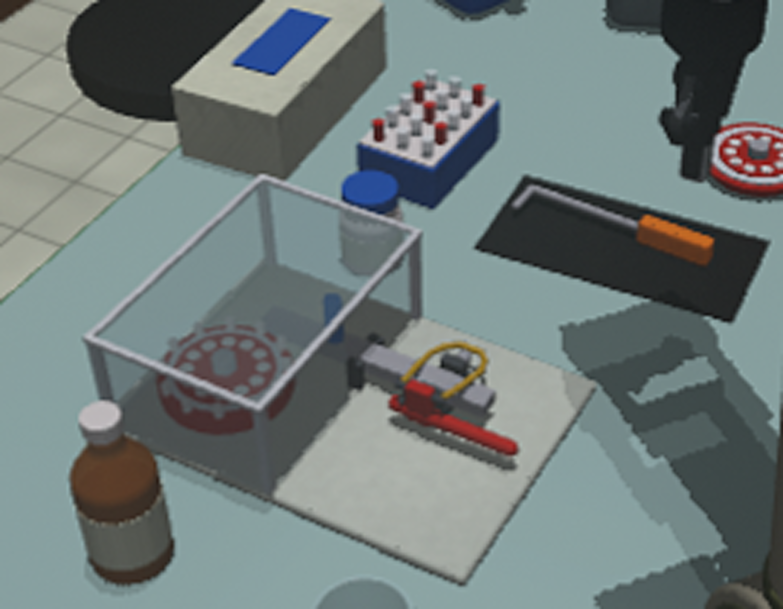

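View pics/t25.png

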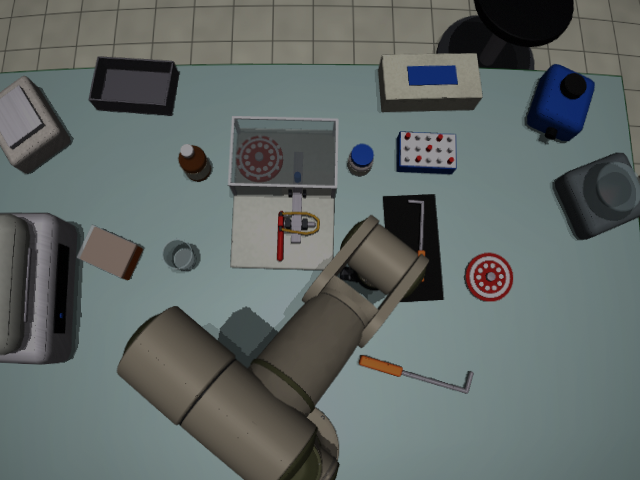

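View pics/t25c.png

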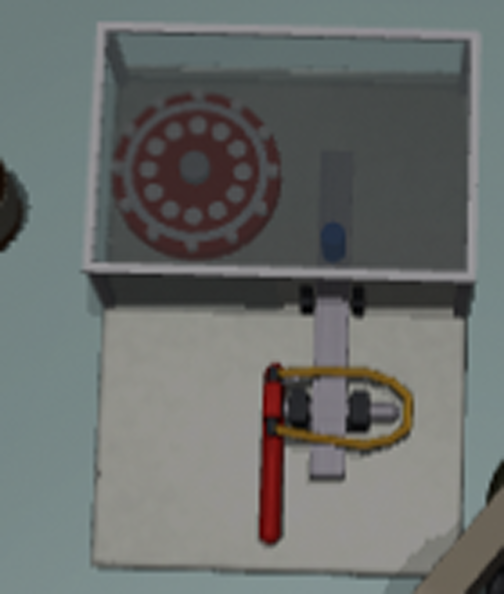

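View pics/w25.png

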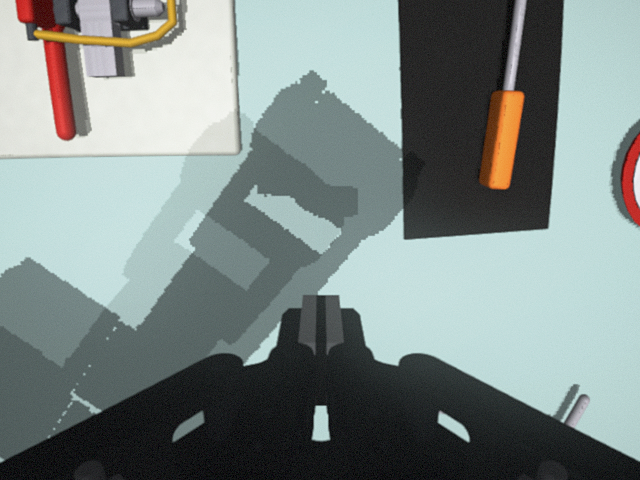

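```bash
python3 - <<'E'
from h import *
f=lambda p,s,o:(np.array(p)+.5)/s-.5+np.array(o)
print(w2c(atz("top",f([(412,405),(270,540),(273,367),(327,477),(333,228),(398,411)],3.6,(205,110)),[.0345,.034,.034,.041,.087,.034])).round(1))
S=f([(487,362),(487,362)],2.9,(150,130));print(w2c(atz("side",S,[.0345,.05])).round(1))
E
```

```text
[[  5.1 -53.5  34.5]
 [-86.8  36.4  34. ]
 [ 28.1  38.5  34. ]
 [-45.5   0.5  41. ]
 [108.7   0.8  87. ]
 [  0.9 -44.5  34. ]]
[[-20.8 -44.9  34.5]
 [-28.1 -30.5  50. ]]
```

```bash
python3 -c "
from rig import close_job
print(close_job())"
```

```text
the job is handed in; nothing more can be done
None
```

The cradle is locked for transport and the job is handed in, at about 21 s of the 72 s allowed.

- **Rod:** I used the smaller hooked rod, the one on the mat (32 mm hook). The longer look-alike on the bench was left alone. The rod is back lying flat on the mat.
- **Bolt:** I hooked behind the knob under the cover and drew the bolt about 28–30 mm forward. The force rose sharply to about 26 N exactly where the stop was expected. Knob readings from the two cameras were 102 to 109 mm, against 105 mm for home, which is about as fine as the pictures can tell. The pin then went through the bolt.
- **Pin:** I pushed it on the T-bar with closed fingers until it stopped. The last two push steps pressed about 50 N on the stop; this was through the fingertips, not the gripper body. In the top camera picture the T-bar axis reads y about 36–38 mm (home is 36) and the pin's tip about -44.5 mm (home is -46).
- **Ring:** I lifted it from below with tilted closed fingers and took it over the top, and it snapped across. Its end reads y about -53 mm, where -52 is expected. The pictures show it lying round the pin's end.
- **Last look:** the robot was clear of everything, and the other things on the bench looked unmoved. Only a side-camera check of the ring's end did not agree: the pixel I picked was on the loop's side, not on its end bar, so I did not count it.

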